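# Tidy the leather bench: stamps, case and maul

### The arm

A 6-joint arm with a two-finger parallel gripper is mounted at the origin on the work surface. World frame = base frame: x ahead of the robot, y to its left, z up, the work surface at z = 0. Lengths are in m, angles in degrees, forces in N, time in s.
With the tool pointing down it reaches from about 0.275 to 0.85 m from the base axis. Payload 5.2 kg.
Tool frame: the origin (TCP) lies between the finger pads; the fingertips stand 17 mm ahead of it and the grasp point (between the pads) lies 2 mm behind it; z points along the fingers, x is the direction in which the jaws open and shut, and the axes are right-handed (so a half turn about z gives the same grasp; the last joint's range is limited). The gripper opens to 85 mm and grips with 20 to 120 N. Pads are 22 mm wide; open, the fingers measure 114 mm over their backs; the gripper's body (76 mm by 85 mm) begins 54 mm behind the grasp point. The pads swing forward as they close: fully open they stand 13 mm farther back than shut.
Start: joints at [-87.193, 14.817, 87.949, -0, 77.235, -11.62], TCP at [0.137, -0.533, 0.248] pointing down, gripper open.
Joint ranges: [-179.93, 179.93], [-52.35, 119.4], [10.71, 147.94], [-69.91, 249.91], [12.55, 155.21], [-178.61, 178.61]. Speed limits (degrees/s): [147.25, 147.25, 180, 180, 180, 180].

### API

Orientations are given as [roll, pitch, yaw] about the fixed x, y, z axes, in that order (R = Rz(yaw) Ry(pitch) Rx(roll)).
In Python, from station import bot gives the robot as it stands.
- The arm moves only by the shell command python3 -m crank 'ROWS'. ROWS is a JSON object of lists of equal length, an entry for each row: "delta_pos": the shift along the tool's x, y, z in m, a list of three; "rot": the turn, a rotation vector about the tool's x, y, z in degrees, a list of three; "claw": the closure, from -1 (fully open) to 1 (shut). A call has 1 to 20 rows; each row is the pose to reach, as a shift and turn from the pose commanded when the call began, along the tool's axes at that moment; what a row does not reach only later rows make up. A row lasts 1/12 s, in which the tool goes at most 41.7 mm and 7.16 degrees, less where a joint would pass 70% of its speed; a pose out of reach is approached as far as the arm can. A call with a gripper value outside its range is refused whole. The fingers move at their own pace and stop on an object; the grip force is fixed at half the most. Time passes only in rows, so rows that repeat a pose let the fingers close. It gives the time, the measured TCP pose, the force and the opening at its end, in the units of the state.
- bot.state(): the state, without advancing time (a new reading comes with each control period).
- bot.read_camera(name): name is "scene" or "top" or "wrist"; returns (picture, depth): 384x512x3 uint8, red, green, blue; 384x512 float32, m along the optical axis (not along the pixel's ray), 0 where there is no reading.
- bot.get_calibration(name): a dict with "camera_matrix" (3x3 intrinsics, pixels), "xyz" and "orientation" of the camera in the world; the wrist camera has in their place "mount" (4x4, takes a point from camera to tool coordinates, whose origin is the TCP and whose axes are the tool frame's). Camera axes: x right, y down, z forward; pixel columns grow to the right and rows downward; lengths in m; the calibration is good to about 2 mm. A picture is of the moment at which its call begins: read the wrist's pose just before it. get_calibration takes no time and is no camera call.
- bot.job_done(): hands the job in, once; it reports no verdict.
Trained networks look in the newest picture that a camera, given by its name, has taken for a name from the list of things; names that differ only in an ending like _2 or _b are one class to them, and where a whole thing is asked for, a point or a joint stands for the part that bears it (a point fixed in the world has none). Each returns a list of dicts, best first, with "p" (0 to 1); they miss things now and then, are a little off and sometimes report something else, mostly with a low value. They report only what shows in the picture. A call takes as long as a camera call. They do not tell look-alikes from the thing itself.
- bot.regions_of(camera, name): "region" (384x512 bool, what is visible of it) and "extent" ([left, top, right, bottom] in pixels, round what is visible of it).
The state is a dict: "t": time; "joints": joint angles; "qvel": joint speeds; "tau": joint torques, N m; "eef_pos": TCP position; "tool_rot": TCP orientation; "force": force on the tool from outside, world axes, zero at the start; "wrist_torque": the same for the moment, N m; "width": finger opening in m.
Only numpy, scipy, OpenCV 4.12 (cv2) and the standard library are available. Lean on these libraries where they do the work, as an engineer would, in place of code of your own. Each camera call takes 0.05 s, during which the arm holds its last target.

### The job

Tidy the leather bench: stand every embossing stamp that is out upright in its own bore in the block inside the tool case, right down to the bottom. Only when all of them are in, press the knuckle of the lid stay down to break its lock, then lower the lid gently, without letting it drop, until it is fully shut. Also hang the maul by its eye on the empty hook of the rack, between the tools already there, at any point in the job; do not knock those tools or shift the other things on the bench.

Things in the scene. Friction and masses are not known exactly. Their poses are not given: they have to be found in the camera images.
- case: Tan leather tool case, fixed: open box 170 (x) by 240 (y) by 100 mm high, walls 6 mm. Origin on the bench under its centre; x points away from the robot to the lid hinge, which runs along y on the far wall's rim. Fixed inside across the middle, a wooden block 55 by 200 mm, its top 51 mm above the bench, with four round bores in a row along y, 48 mm apart.
- bore0 (a point): Centre of the mouth of bore 0 (case frame x 0, y -72 mm, 51 mm above the bench). Bore 40 mm in diameter, 35 mm deep (floor 16 mm above the bench), 1 mm chamfer. All start empty; any stamp fits any bore.
- bore1 (a point): Centre of the mouth of bore 1 (case frame x 0, y -24 mm, 51 mm above the bench). Bore 40 mm in diameter, 35 mm deep (floor 16 mm above the bench), 1 mm chamfer. All start empty; any stamp fits any bore.
- bore2 (a point): Centre of the mouth of bore 2 (case frame x 0, y 24 mm, 51 mm above the bench). Bore 40 mm in diameter, 35 mm deep (floor 16 mm above the bench), 1 mm chamfer. All start empty; any stamp fits any bore.
- bore3 (a point): Centre of the mouth of bore 3 (case frame x 0, y 72 mm, 51 mm above the bench). Bore 40 mm in diameter, 35 mm deep (floor 16 mm above the bench), 1 mm chamfer. All start empty; any stamp fits any bore.
- hinge (a point): Middle of the lid's hinge line, on the far wall's rim, 100 mm above the bench; axes as case.
- lid (a joint): 0 = as built, locked open (lid 1.45 rad above level); 1.45 = fully shut, level on the rim. Lid 170 x 240 x 12 mm, 0.35 kg. Stiff hinge: free of the stay, the lid stands almost still by itself up to about 0.25; further down it creeps, then falls shut by its own weight unless held.
- lid_bar (a point): Middle of the round brass pull bar on the lid's free edge: 10 mm thick, along y, 82 mm clear between its end posts, 38 mm beyond the lid's edge, open between. In case axes from hinge: x = -0.208 cos a + 0.006 sin a, z = 0.208 sin a + 0.006 cos a, a = 1.45 - lid. Pinched across from above it turns in the fingers as the lid swings.
- stay (a joint): Lower link of the folding stay on the case's right (-y) side. 0 = locked: links just past straight, on their stop; the lid cannot close. Grows as the knuckle goes down: straight at 0.06, broken beyond (lid free; lid about 0.05 at 0.25), 1.5 with the lid shut. A few N down on the tab breaks it. Link 67 mm long from its pivot, 35 mm to -x of the case's centre, 88 mm above the bench.
- stay_tab (a point): Centre of the top face of the flat thumb tab on the stay's knuckle: 20 mm along the link, 26 mm wide (in y, outward from the case's right side, starting 13 mm outside the wall), 5 mm thick, about 25 mm outside the case's right wall and about 35 to 40 mm above the rim while locked.
- hook (a point): The rack's one empty hook: a level 7 mm rod, 60 mm long, that points to this point's -x from a fixed wooden rail (300 long, 34 high, 20 mm thick, along y) and ends in a 12 mm ball. Site on the rod's axis, 30 mm from rail and ball, 240 mm above the bench; z up. Hooks are 72 mm apart; this is an inner one of four, with tools hung on both sides; a leather tag lies on the rail above it.
- maul: Leather worker's maul, about 0.35 kg, 188 mm tall, standing on its white head (50 mm across, 65 mm high), handle up: 22 mm shaft to 126 mm, then a flat paddle 34 mm wide (y), 12 mm thick (x), 126 to 188 mm high, with a square hanging eye 24 x 24 mm through it along x, from 156 to 180 mm high. Origin: centre of its underside, z up.
- maul_eye (a point): Centre of the maul's eye, 168 mm above its origin; axes as maul. Hanging at rest it is about 8.5 mm lower than hook.
- mallet: Same handle and eye as the maul, its eye threaded on a hook; origin at height 63 mm, 104.5 mm straight below the centre of its eye, z up. Wooden block head 70 x 44 x 45 mm.
- spreader: Same handle and eye as the maul, its eye threaded on a hook; origin at height 63 mm, 104.5 mm straight below the centre of its eye, z up. Steel blade 44 mm wide.
- roller: Same handle and eye as the maul, its eye threaded on a hook; origin at height 63 mm, 104.5 mm straight below the centre of its eye, z up. Steel roller 40 mm thick and 44 mm long.
- stamp0: Embossing stamp, 70 mm tall, 0.19 kg, standing on its heavy brass die foot (37 mm in diameter, 16 mm high, the lowest 3 mm 35 mm across); above the foot a steel handle 22 mm in diameter. Origin: centre of its underside, z up. Two to four of the four alike are present.
- stamp1: Embossing stamp, 70 mm tall, 0.19 kg, standing on its heavy brass die foot (37 mm in diameter, 16 mm high, the lowest 3 mm 35 mm across); above the foot a steel handle 22 mm in diameter. Origin: centre of its underside, z up. Two to four of the four alike are present.
- stamp2: Embossing stamp, 70 mm tall, 0.19 kg, standing on its heavy brass die foot (37 mm in diameter, 16 mm high, the lowest 3 mm 35 mm across); above the foot a steel handle 22 mm in diameter. Origin: centre of its underside, z up. Two to four of the four alike are present.
- stamp3: Embossing stamp, 70 mm tall, 0.19 kg, standing on its heavy brass die foot (37 mm in diameter, 16 mm high, the lowest 3 mm 35 mm across); above the foot a steel handle 22 mm in diameter. Origin: centre of its underside, z up. Two to four of the four alike are present.
- dye_jar: Bystander: closed dye jar 52 mm wide, 60 mm tall, origin under its centre.
- spool: Bystander: thread spool 40 mm wide, 40 mm tall, origin under its centre.
- weight: Bystander: dark steel weight 56 mm wide, 30 mm tall, origin under its centre.
- folder: Bystander: bone folder lying flat, 130 x 22 x 6 mm, origin under its centre.
Mind the look-alikes: they are no part of the job. Of the things that look like the spreader, the middle-sized one is meant.

How it is judged (in metres and radians):
On the way, in this order (a step that is already met when the one before it is completed fails the run):
1. every stamp present stands in a bore ((horizontal distance between stamp0 and bore0 below 0.005 m or horizontal distance between stamp0 and bore1 below 0.005 m or horizontal distance between stamp0 and bore2 below 0.005 m or horizontal distance between stamp0 and bore3 below 0.005 m) and height (world z) of each of stamp0, stamp1, stamp2, stamp3 below 0.022 m and angle between each of stamp0, stamp1, stamp2, stamp3's own z axis and vertical below 0.12 rad and (horizontal distance between stamp1 and bore0 below 0.005 m or horizontal distance between stamp1 and bore1 below 0.005 m or horizontal distance between stamp1 and bore2 below 0.005 m or horizontal distance between stamp1 and bore3 below 0.005 m) and (horizontal distance between stamp2 and bore0 below 0.005 m or horizontal distance between stamp2 and bore1 below 0.005 m or horizontal distance between stamp2 and bore2 below 0.005 m or horizontal distance between stamp2 and bore3 below 0.005 m) and (horizontal distance between stamp3 and bore0 below 0.005 m or horizontal distance between stamp3 and bore1 below 0.005 m or horizontal distance between stamp3 and bore2 below 0.005 m or horizontal distance between stamp3 and bore3 below 0.005 m)), for 0.2 s.
2. the stay is broken: its joint beyond 0.2 (value of joint stay above 0.2 rad), for 0.1 s.
3. the lid is fully shut (joint beyond 1.41) (value of joint lid above 1.41 rad), for 0.2 s.
At the end, for the whole second after the job is handed in: Every stamp stands in a bore (within 5 mm of its axis, underside below 22 mm, tilt under 0.12 rad); lid shut (joint above 1.41) and still; maul at rest on the empty hook, upright within 0.2 rad, its eye within 30 mm along the hook, 14 mm across, 14 mm below to 5 mm above it (all of step 1 and value of joint lid above 1.41 rad and velocity of joint lid below 0.05 rad/s and x of maul_eye in the frame of hook between -0.03 and 0.03 m and y of maul_eye in the frame of hook between -0.014 and 0.014 m and z of maul_eye in the frame of hook between -0.014 and 0.005 m and angle between maul's own z axis and vertical below 0.2 rad and linear speed of maul below 0.08 m/s); the robot touches nothing.
It fails at once if the lid drops or is slammed shut: it turns faster than 1.2 rad/s within the last 0.35 rad before closed (value of joint lid above 1.1 rad and velocity of joint lid above 1.2 rad/s).
It fails at once if a tool hanging on the rack is knocked off, or swung or pushed more than 5 cm (distance of any of mallet, spreader, roller from where it was at the start of the episode above 0.05 m or height (world z) of any of mallet, spreader, roller below 0.045 m).
It fails at once if the dye jar, spool, weight or bone folder is shifted more than 3 cm (distance of any of dye_jar, spool, weight, folder from where it was at the start of the episode above 0.03 m).
Of stamp0, stamp1, stamp2, stamp3 only 2 to 4 are there at a start; the rules pass over those that are not, and their reading is None.
At some moment in a run one of stamp0, stamp1, stamp2, stamp3 may be knocked a few centimetres aside while the robot is not near it.
It also fails if it takes over 210 s, if anything falls off the work surface, if the arm or the gripper's body presses on something with over 40 N, if the wrist force passes 120 N, or if a joint passes its speed limit or range.

## Working session

There is one attempt and no reset: what is moved stays moved. The work goes in short steps, Python scripts to look and compute and a shell command to move; the robot and the scene stay as the last step left them, time stands still between calls to the robot, and variables do not carry over. Pictures are saved under pics/ and viewed, and the job is handed in when it is done.

```bash
ls; mkdir -p pics; cat > h.py <<'E'
from station import bot
import numpy as np, cv2
from scipy.spatial.transform import Rotation as R
def cal(cam,st=None):
    c=bot.get_calibration(cam); K=np.array(c["camera_matrix"])
    if cam=="wrist":
        st=st or bot.state()
        T=np.eye(4);T[:3,:3]=R.from_euler('xyz',st["tool_rot"],degrees=True).as_matrix();T[:3,3]=st["eef_pos"]
        M=T@np.array(c["mount"])
    else:
        M=np.eye(4);M[:3,3]=c["xyz"];o=np.array(c["orientation"])
        M[:3,:3]=o if o.shape==(3,3) else R.from_euler('xyz',o,degrees=True).as_matrix()
    return K,M
def cloud(depth,K,M):
    v,u=np.indices(depth.shape)
    P=np.stack([(u-K[0,2])/K[0,0]*depth,(v-K[1,2])/K[1,1]*depth,depth],-1)
    W=P@M[:3,:3].T+M[:3,3]; W[depth<=0]=np.nan
    return W
def shot(cam):
    st=bot.state(); im,d=bot.read_camera(cam); K,M=cal(cam,st); return im,d,cloud(d,K,M),K,M
def save(name,im,s=1):
    if s!=1: im=cv2.resize(im,None,fx=s,fy=s,interpolation=cv2.INTER_CUBIC)
    cv2.imwrite("pics/"+name,cv2.cvtColor(im,cv2.COLOR_RGB2BGR))
E
python3 - <<'E'
from h import *
print(bot.state()); 
for c in("scene","top","wrist"):
    print(c,bot.get_calibration(c)); im,d,W,K,M=shot(c); save(c+"0.png",im,1.5); np.savez(c+"0.npz",im=im,W=W)
E
```

```text
pics
{'t': 0.0, 'joints': array([-8.71947853e+01,  1.48572004e+01,  8.80123782e+01,  7.82900742e-04,
        7.72372407e+01, -1.16186568e+01]), 'qvel': array([ 0.05126345,  0.06381172,  0.07408989,  0.06702871, -0.05485509,
        0.02850485]), 'tau': array([ 1.43695888e-03, -4.46024716e+01, -2.90571249e+01, -2.58455384e-04,
        1.13487651e-02, -3.27669250e-05]), 'eef_pos': array([ 0.1370111 , -0.53212225,  0.24748493]), 'tool_rot': array([-1.79977739e+02,  1.04476785e-01, -7.55762819e+01]), 'force': array([-0.89945062, -0.58944441,  0.47431625]), 'wrist_torque': array([ 0.05926271, -0.01703868, -0.00720642]), 'width': 0.08523933612474226}
scene {'camera_matrix': array([[391.019985  ,   0.        , 260.27754784],
       [  0.        , 391.019985  , 188.8281502 ],
       [  0.        ,   0.        ,   1.        ]]), 'xyz': array([0.67018439, 1.02440012, 0.96601795]), 'orientation': array([-126.61209098,    0.64994002,  171.81471218])}
top {'camera_matrix': array([[365.34111686,   0.        , 250.60309012],
       [  0.        , 365.34111686, 194.46083647],
       [  0.        ,   0.        ,   1.        ]]), 'xyz': array([0.45070876, 0.00315335, 1.42266247]), 'orientation': array([-175.8322394 ,   -0.21679537,  -88.65395746])}
wrist {'camera_matrix': array([[279.10181339,   0.        , 252.71806489],
       [  0.        , 279.10181339, 188.01214533],
       [  0.        ,   0.        ,   1.        ]]), 'mount': array([[ 9.99999938e-01,  3.12137683e-04,  1.61964377e-04,
        -1.00003878e-03],
       [-3.46157572e-04,  9.54873070e-01,  2.97013975e-01,
        -7.60742116e-02],
       [-6.19461683e-05, -2.97014012e-01,  9.54873119e-01,
        -1.26052614e-01],
       [ 0.00000000e+00,  0.00000000e+00,  0.00000000e+00,
         1.00000000e+00]])}
```

View pics/scene0.png

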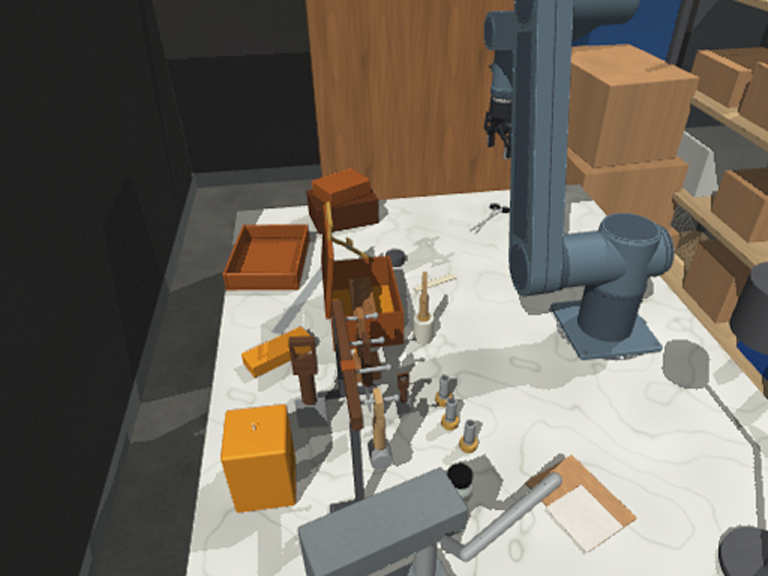

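View pics/top0.png

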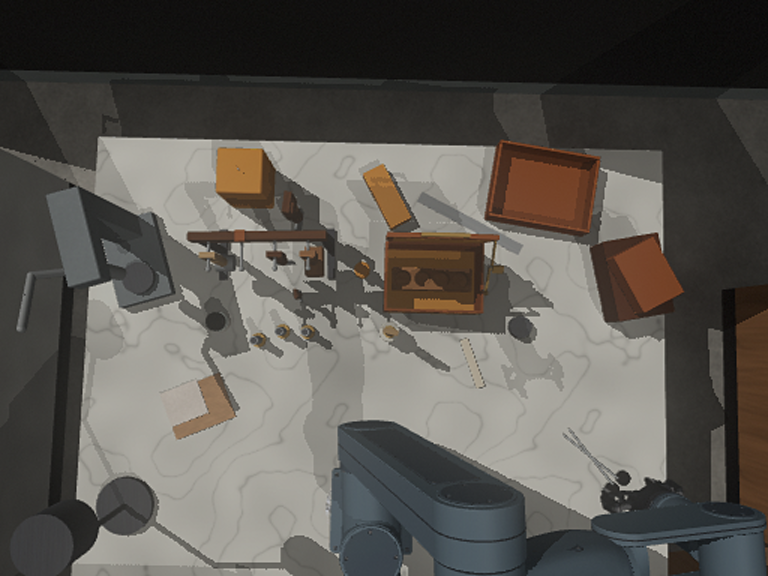

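```bash
python3 - <<'E'
from h import *
S={}
for c in ("top","scene"):
    im,d,W,K,M=shot(c)
    for n in ["case","lid_bar","stay_tab","hook","maul","mallet","spreader","roller","stamp0","dye_jar","spool","weight","folder"]:
        for r in bot.regions_of(c,n)[:6]:
            w=W[r["region"]]; w=w[~np.isnan(w[:,0])]
            if len(w)==0: print(c,n,r["p"],r["extent"],"nodepth");continue
            print(c,n,round(r["p"],2),np.array(r["extent"]).round().astype(int),len(w),"med",np.median(w,0).round(3),"lo",np.percentile(w,3,0).round(3),"hi",np.percentile(w,97,0).round(3))
E
```

```text
top case 0.75 [253 152 335 211] 3890 med [ 0.605 -0.147  0.019] lo [ 0.503 -0.266  0.001] hi [ 0.67  -0.022  0.273]
top lid_bar 0.94 [260 154 334 164] 362 med [ 0.655 -0.147  0.269] lo [ 0.65  -0.251  0.138] hi [ 0.668 -0.033  0.315]
top stay_tab 0.64 [139 209 157 220] 173 med [0.468 0.392 0.059] lo [0.449 0.375 0.015] hi [0.49  0.417 0.065]
top hook 0.41 [157 155 162 161] 48 med [0.652 0.298 0.26 ] lo [0.641 0.288 0.256] hi [0.662 0.308 0.264]
top hook 0.36 [340 210 354 223] 165 med [ 0.471 -0.365  0.031] lo [ 0.448 -0.388  0.017] hi [ 0.494 -0.342  0.036]
top maul 0.4 [257 154 334 212] 3836 med [ 0.604 -0.148  0.019] lo [ 0.503 -0.265  0.002] hi [ 0.668 -0.024  0.274]
top maul 0.16 [326 177 335 183] 35 med [ 0.606 -0.281  0.139] lo [ 0.599 -0.299 -0.002] hi [ 0.615 -0.265  0.146]
top mallet 0.55 [199 167 219 184] 269 med [0.611 0.146 0.131] lo [0.582 0.13  0.005] hi [0.65  0.193 0.254]
top spreader 0.73 [190 128 203 151] 208 med [0.723 0.197 0.194] lo [0.705 0.187 0.027] hi [0.75  0.207 0.248]
top spreader 0.18 [156 153 161 162] 35 med [0.649 0.299 0.26 ] lo [0.64  0.291 0.256] hi 
[... 2844 characters left out ...]
72]
scene stamp0 0.2 [216 136 266 230] 2655 med [ 0.581 -0.17   0.06 ] lo [ 0.504 -0.263  0.005] hi [ 0.674 -0.016  0.271]
scene stamp0 0.19 [299 307 315 334] 282 med [0.462 0.411 0.059] lo [0.445 0.385 0.02 ] hi [0.483 0.426 0.063]
scene dye_jar 0.57 [300 307 316 334] 279 med [0.462 0.412 0.059] lo [0.445 0.385 0.02 ] hi [0.482 0.426 0.063]
scene dye_jar 0.55 [274 182 291 227] 404 med [ 0.451 -0.019  0.063] lo [ 0.413 -0.185 -0.   ] hi [ 0.472 -0.007  0.186]
scene weight 0.69 [256 166 270 180] 125 med [ 0.466 -0.355  0.028] lo [ 0.444 -0.399  0.   ] hi [ 0.492 -0.336  0.034]
scene folder 0.54 [276 183 304 198] 67 med [ 0.364 -0.252  0.006] lo [ 0.32  -0.269  0.002] hi [ 0.428 -0.228  0.01 ]
```

The overview pictures show the case right of centre at (435,275), the rack at (255,238), stamps at (258,340), (282,330) and (307,332), and the maul at (390,330). I'll enlarge before choosing anything.

```bash
python3 - <<'E'
from h import *
t=np.load("top0.npz")["im"]; s=np.load("scene0.npz")["im"]
save("topA.png",t[135:255,110:240],6); save("topB.png",t[135:255,225:365],5.5)
save("sceneA.png",s[190:330,180:330],5); save("sceneB.png",s[120:240,190:320],6)
E
```

```text
(no output)
```

View pics/topA.png

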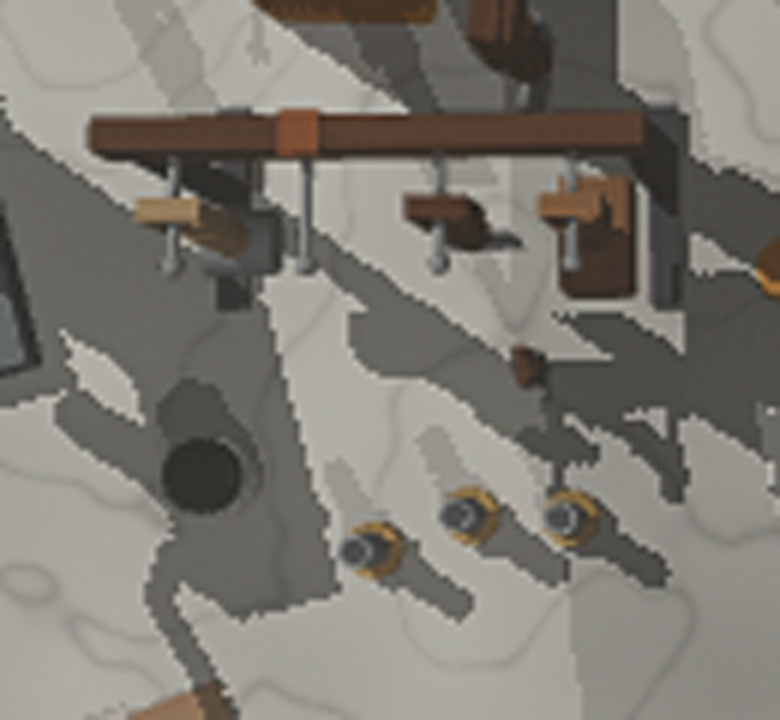

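View pics/topB.png

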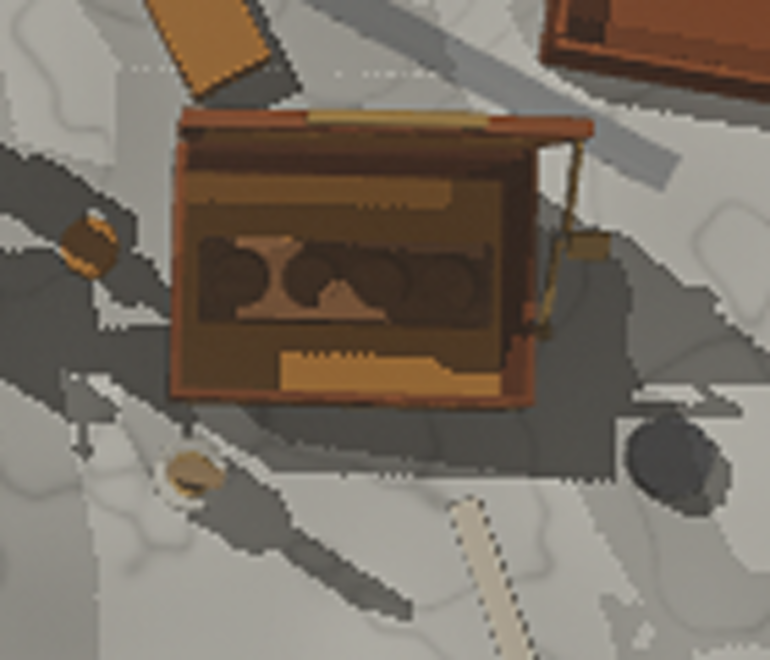

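View pics/sceneA.png

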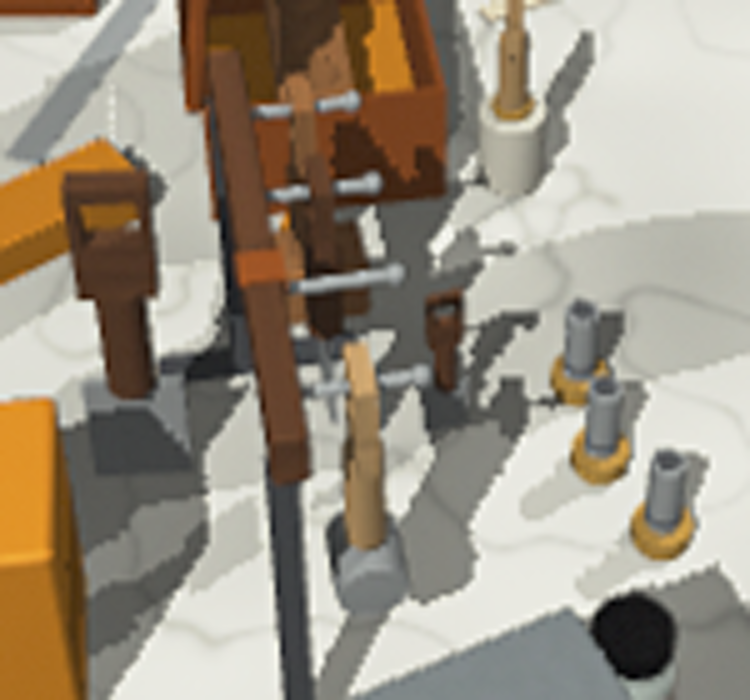

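View pics/sceneB.png

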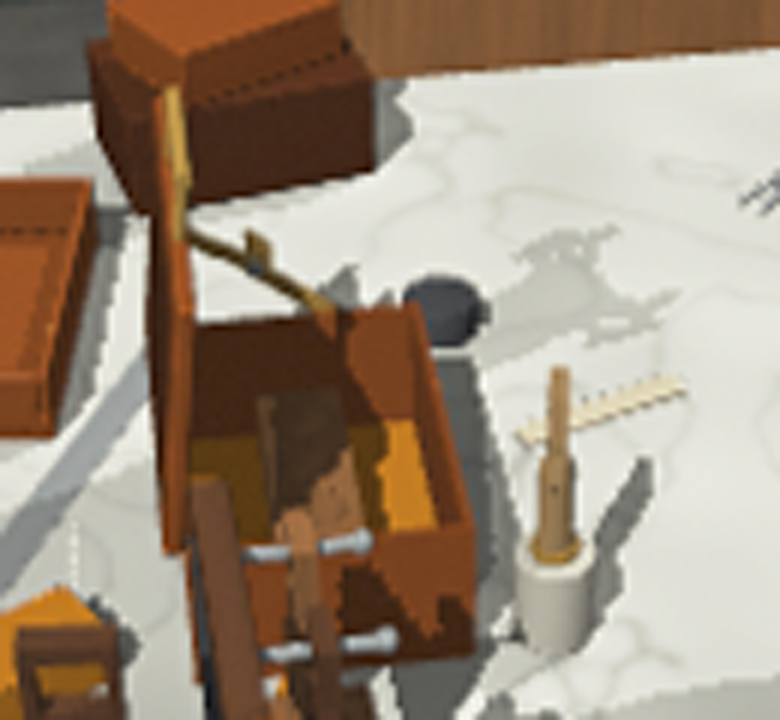

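Three stamps show (topA crop: (372,550), (468,515), (570,517)). The empty hook is the rod at (305,215) under the tag, between the roller at (170,215) and the middle-sized, dark spreader at (440,208). The other two spreader look-alikes stand at (500,60) and (528,367). The white-headed maul is in topB at (190,475).

Next I'll move the wrist camera over the case at yaw 0.

```bash
cat >> h.py <<'E'
def delta(xyz,yaw=None):
    st=bot.state(); Rm=R.from_euler('xyz',st["tool_rot"],degrees=True)
    d=Rm.inv().apply(np.array(xyz)-st["eef_pos"])
    o="delta %s"%d.round(4)
    if yaw is not None:
        o+=" rot %s"%(Rm.inv()*R.from_euler('xyz',[180,0,yaw],degrees=True)).as_rotvec(degrees=True).round(2)
    return o
E
python3 -c "
from h import *
print(delta([.53,-.13,.33],0))"
python3 -m crank '{"delta_pos":[[-0.292,-0.48,-0.083],[-0.292,-0.48,-0.083],[-0.292,-0.48,-0.083],[-0.292,-0.48,-0.083],[-0.292,-0.48,-0.083],[-0.292,-0.48,-0.083],[-0.292,-0.48,-0.083],[-0.292,-0.48,-0.083],[-0.292,-0.48,-0.083],[-0.292,-0.48,-0.083],[-0.292,-0.48,-0.083],[-0.292,-0.48,-0.083],[-0.292,-0.48,-0.083],[-0.292,-0.48,-0.083],[-0.292,-0.48,-0.083],[-0.292,-0.48,-0.083],[-0.292,-0.48,-0.083],[-0.292,-0.48,-0.083]],"rot":[[0,0,-75.5],[0,0,-75.5],[0,0,-75.5],[0,0,-75.5],[0,0,-75.5],[0,0,-75.5],[0,0,-75.5],[0,0,-75.5],[0,0,-75.5],[0,0,-75.5],[0,0,-75.5],[0,0,-75.5],[0,0,-75.5],[0,0,-75.5],[0,0,-75.5],[0,0,-75.5],[0,0,-75.5],[0,0,-75.5]],"claw":[-1,-1,-1,-1,-1,-1,-1,-1,-1,-1,-1,-1,-1,-1,-1,-1,-1,-1]}'
python3 - <<'E'
from h import *
im,d,W,K,M=shot("wrist"); print(bot.state()["eef_pos"],bot.state()["tool_rot"])
save("w1.png",im,1.5); np.savez("w1.npz",im=im,W=W)
E
```

```text
delta [-0.2921 -0.4809 -0.0817] rot [  0.     0.   -75.57]
t: 3.05
eef_pos: [0.5283, -0.1312, 0.331]
tool_rot: [180.0, 0.1, -0.1]
force: [-0.4, 0.0, 0.1]
width: 0.0856
[ 0.52828577 -0.13135005  0.33113017] [ 1.79993726e+02  3.88373824e-02 -1.78281342e-01]
```

View pics/w1.png

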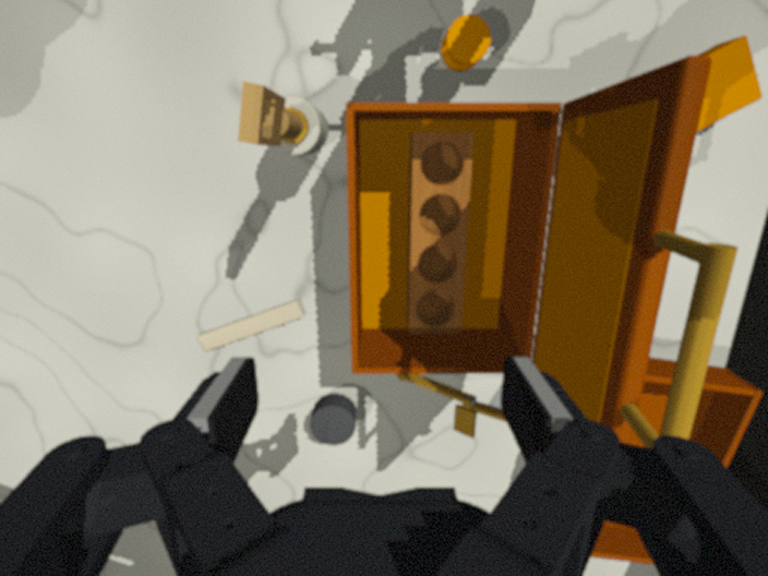

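The wrist view shows the empty block with its four bores at (441,162), (440,215), (437,263) and (434,307), and the maul, folder, weight and stay tab (465,418). Next I fit the case pose from depth.

```bash
python3 - <<'E'
from h import *
f=np.load("w1.npz"); W=f["W"]
z=W[...,2]
reg=(W[...,0]>.45)&(W[...,0]<.72)&(W[...,1]>-.32)&(W[...,1]<.02)
# block top
b=reg&(abs(z-.051)<.006)&(W[...,0]>.53)&(W[...,0]<.64)
n,l,s,c=cv2.connectedComponentsWithStats(b.astype(np.uint8)); k=1+np.argmax(s[1:,4]); m=(l==k)
p=W[m]; print("block z",np.median(p[:,2]),len(p))
r=cv2.minAreaRect(p[:,:2].astype(np.float32)); print("block rect",r)
# holes inside block outline
cnt,h=cv2.findContours(m.astype(np.uint8),cv2.RETR_CCOMP,cv2.CHAIN_APPROX_NONE)
K,M=cal("wrist")
o=M[:3,3]
for i,cc in enumerate(cnt):
    if h[0][i][3]>=0 and len(cc)>15:
        cc=cc[:,0].astype(float)
        ray=np.stack([(cc[:,0]-K[0,2])/K[0,0],(cc[:,1]-K[1,2])/K[1,1],np.ones(len(cc))],-1)@M[:3,:3].T
        q=o+ray*((.051-o[2])/ray[:,2])[:,None]
        print(len(cc),"hole",cv2.minEnclosingCircle(q[:,:2].astype(np.float32)), cv2.fitEllipse(q[:,:2].astype(np.float32)))
rim=reg&(abs(z-.1)<.004)
p=W[rim]; r=cv2.minAreaRect(p[:,:2].astype(np.float32)); print("rim",len(p),r)
for nm,sel in (("front",(p[:,0]<.52)),("left",(p[:,1]>-.03)),("right",p[:,1]<-.255)):
    q=p[sel]; print(nm,len(q),np.median(q,0),np.percentile(q,[2,98],axis=0)); 
    print(cv2.fitLine(q[:,:2].astype(np.float32),cv2.DIST_HUBER,0,.01,.01).ravel())
E
```

```text
block z 0.051542718568047596 2939
block rect ((0.5860316753387451, -0.13795599341392517), (0.19891485571861267, 0.05527714267373085), 89.8916015625)
69 hole ((0.585438072681427, -0.2083922028541565), 0.02094067446887493) ((0.5855051279067993, -0.20821163058280945), (0.03839368000626564, 0.04046052694320679), 106.71308898925781)
74 hole ((0.5852487683296204, -0.1602875143289566), 0.02087659202516079) ((0.5854520201683044, -0.1605968177318573), (0.03908243775367737, 0.04036293923854828), 125.02983856201172)
77 hole ((0.585579514503479, -0.11314322054386139), 0.020884158089756966) ((0.5855230093002319, -0.11312887072563171), (0.039534732699394226, 0.040757421404123306), 136.30007934570312)
82 hole ((0.5855445861816406, -0.06534086912870407), 0.02088106796145439) ((0.5857007503509521, -0.06547467410564423), (0.04000162333250046, 0.04046645015478134), 168.5811004638672)
rim 3253 ((0.5616087317466736, -0.14238068461418152), (0.22060246765613556, 0.24917928874492645), 0.11810586601495743)
front 1001 [ 0.50448386 -0.11529821  0.10060035] [[ 0.46183628 -0.25512516  0.09723673]
 [ 0.51801232 -0.01906575  0.10225971]]
[ 0.00376982 -0.9999929   0.5047653  -0.13480599]
left 862 [ 0.58632419 -0.02095751  0.10052825] [[ 0.50254705 -0.02825489  0.09639708]
 [ 0.66965503 -0.01804885  0.10237838]]
[ 0.9999991  -0.00134752  0.5857346  -0.02116315]
right 242 [ 0.56584927 -0.25690574  0.10052754] [[ 0.50388875 -0.26489267  0.09664608]
 [ 0.64161791 -0.25507362  0.10313414]]
[ 9.9999994e-01 -3.5646916e-04  5.6573474e-01 -2.5677150e-01]
```

The bores measure 40 mm across, 48 mm apart, at x = 0.5856 and y = -0.0655, -0.113, -0.1605 and -0.208, with yaw about 0. Now the stamps.

```bash

python3 -m crank '{"delta_pos":[[-0.1,-0.4,0.02],[-0.1,-0.4,0.02],[-0.1,-0.4,0.02],[-0.1,-0.4,0.02],[-0.1,-0.4,0.02],[-0.1,-0.4,0.02],[-0.1,-0.4,0.02],[-0.1,-0.4,0.02],[-0.1,-0.4,0.02],[-0.1,-0.4,0.02],[-0.1,-0.4,0.02],[-0.1,-0.4,0.02],[-0.1,-0.4,0.02]],"rot":[[0,0,0],[0,0,0],[0,0,0],[0,0,0],[0,0,0],[0,0,0],[0,0,0],[0,0,0],[0,0,0],[0,0,0],[0,0,0],[0,0,0],[0,0,0]],"claw":[-1,-1,-1,-1,-1,-1,-1,-1,-1,-1,-1,-1,-1]}'
cat >> h.py <<'E'
def stamps(cam="wrist",name=None):
    im,d,W,K,M=shot(cam)
    if name: save(name,im,1.5); np.savez("last.npz",im=im,W=W)
    z=W[...,2]
    for r in bot.regions_of(cam,"stamp0"):
        if r["p"]<.3: continue
        m=cv2.dilate(r["region"].astype(np.uint8),np.ones((7,7)))>0
        w=W[m]; ft=w[(w[:,2]>.010)&(w[:,2]<.020)]; h=w[(w[:,2]>.064)&(w[:,2]<.076)]
        o=[round(r["p"],2),np.array(r["extent"]).round()]
        for q in (h,ft):
            if len(q)>8:
                c,rad=cv2.minEnclosingCircle(q[:,:2].astype(np.float32)); o+=[len(q),np.round(c,4),round(rad,4),round(float(np.median(q[:,2])),4)]
        print(*o)
E
python3 - <<'E'
from h import *
print(bot.state()["eef_pos"])
stamps("wrist","w2.png")
E
```

```text
t: 4.18
eef_pos: [0.4299, 0.2688, 0.3113]
tool_rot: [180.0, -0.0, -0.1]
force: [-0.2, -0.7, 0.2]
width: 0.0856
[0.42986814 0.268787   0.31129447]
0.7 [234. 122. 259. 145.] 213 [0.4216 0.3011] 0.0108 0.071 229 [0.4218 0.3012] 0.0184 0.0166
0.59 [255. 157. 277. 190.] 200 [0.4452 0.2403] 0.0109 0.0708 206 [0.4454 0.2409] 0.0182 0.0166
```

View pics/w2.png

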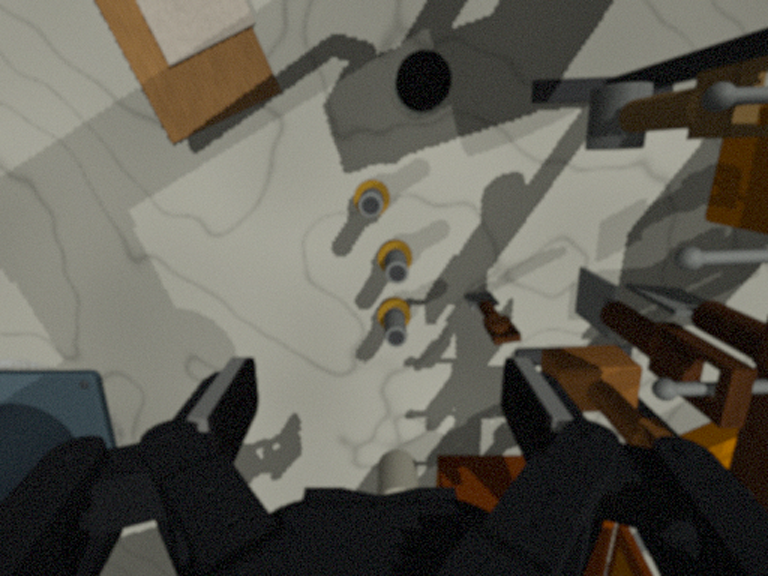

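The three stamps show at (370,200), (396,262) and (395,318), with no fourth. I measure the third one from the same cloud.

```bash
cat >> h.py <<'E'
def circ(W,x,y,r,z0,z1):
    m=(np.hypot(W[...,0]-x,W[...,1]-y)<r)&(W[...,2]>z0)&(W[...,2]<z1)
    q=W[m]
    if len(q)<5: return None
    c,rad=cv2.minEnclosingCircle(q[:,:2].astype(np.float32)); return np.round(c,4),round(rad,4),len(q),round(float(np.median(q[:,2])),4)
E
python3 - <<'E'
from h import *
W=np.load("last.npz")["W"]
print(circ(W,.445,.178,.035,.064,.076),circ(W,.445,.178,.035,.01,.02))
print(circ(W,.535,.195,.04,.1,.13))
print(delta([.4453,.1785,.12]))
E
```

```text
(array([0.4449, 0.176 ]), 0.011, 185, 0.0708) (array([0.4447, 0.1765]), 0.0184, 210, 0.0165)
(array([0.5363, 0.1964]), 0.0119, 180, 0.1175)
delta [0.0153 0.0895 0.1914]
```

```bash

python3 -m crank '{"delta_pos":[[0.015,0.0925,0.12],[0.015,0.0925,0.12],[0.015,0.0925,0.12],[0.015,0.0925,0.12],[0.015,0.0925,0.19],[0.015,0.0925,0.19],[0.015,0.0925,0.19],[0.015,0.0925,0.22],[0.015,0.0925,0.24],[0.015,0.0925,0.253],[0.015,0.0925,0.253],[0.015,0.0925,0.253]],"rot":[[0,0,0],[0,0,0],[0,0,0],[0,0,0],[0,0,0],[0,0,0],[0,0,0],[0,0,0],[0,0,0],[0,0,0],[0,0,0],[0,0,0]],"claw":[-1,-1,-1,-1,-1,-1,-1,-1,-1,-1,-1,-1]}'
python3 -m crank '{"delta_pos":[[0,0,0],[0,0,0],[0,0,0],[0,0,0],[0,0,0],[0,0,0],[0,0,0],[0,0,0],[0,0,0],[0,0,0]],"rot":[[0,0,0],[0,0,0],[0,0,0],[0,0,0],[0,0,0],[0,0,0],[0,0,0],[0,0,0],[0,0,0],[0,0,0]],"claw":[1,1,1,1,1,1,1,1,1,1]}'
python3 -c "
from h import *
s=bot.state();print(s['eef_pos'],s['tool_rot'],s['width'])
print(delta([s['eef_pos'][0],s['eef_pos'][1],.2],0))"
```

```text
t: 5.28
eef_pos: [0.4454, 0.1767, 0.0594]
tool_rot: [-180.0, -0.0, -0.1]
force: [-0.7, 0.2, 0.6]
width: 0.085
t: 6.12
eef_pos: [0.445, 0.1775, 0.0589]
tool_rot: [-180.0, -0.1, -0.1]
force: [-1.3, 0.1, 6.1]
width: 0.0206
[0.44500503 0.17745125 0.05893085] [-1.79992637e+02 -6.00198504e-02 -6.45605117e-02] 0.0205610267087791
delta [ 1.000e-04 -0.000e+00 -1.411e-01] rot [-0.01 -0.06 -0.06]
```

```bash

python3 -m crank '{"delta_pos":[[0,0,-0.04],[0,0,-0.08],[0,0,-0.12],[0,0,-0.16],[0,0,-0.2],[0,0,-0.205],[0.1407,0.3843,-0.205],[0.1407,0.3843,-0.205],[0.1407,0.3843,-0.205],[0.1407,0.3843,-0.205],[0.1407,0.3843,-0.205],[0.1407,0.3843,-0.205],[0.1407,0.3843,-0.205],[0.1407,0.3843,-0.205],[0.1407,0.3843,-0.205],[0.1407,0.3843,-0.205],[0.1407,0.3843,-0.205],[0.1407,0.3843,-0.205],[0.1407,0.3843,-0.205],[0.1407,0.3843,-0.205]],"rot":[[0,0,0],[0,0,0],[0,0,0],[0,0,0],[0,0,0],[0,0,0],[0,0,0],[0,0,0],[0,0,0],[0,0,0],[0,0,0],[0,0,0],[0,0,0],[0,0,0],[0,0,0],[0,0,0],[0,0,0],[0,0,0],[0,0,0],[0,0,0]],"claw":[1,1,1,1,1,1,1,1,1,1,1,1,1,1,1,1,1,1,1,1]}'
cat >> h.py <<'E'
def bores(name=None,z0=.051,show=True):
    im,d,W,K,M=shot("wrist")
    if name: save(name,im,1.5)
    np.savez("last.npz",im=im,W=W)
    z=W[...,2]
    b=(abs(z-z0)<.007)&(W[...,0]>.53)&(W[...,0]<.64)&(W[...,1]>-.26)&(W[...,1]<-.02)
    cnt,h=cv2.findContours(b.astype(np.uint8),cv2.RETR_CCOMP,cv2.CHAIN_APPROX_NONE); o=M[:3,3]
    for i,cc in enumerate(cnt):
        if h[0][i][3]>=0 and len(cc)>30:
            cc=cc[:,0].astype(float)
            ray=np.stack([(cc[:,0]-K[0,2])/K[0,0],(cc[:,1]-K[1,2])/K[1,1],np.ones(len(cc))],-1)@M[:3,:3].T
            q=o+ray*((.051-o[2])/ray[:,2])[:,None]
            e=cv2.fitEllipse(q[:,:2].astype(np.float32)); print("hole",np.round(e[0],4),np.round(e[1],4))
E
python3 - <<'E'
from h import *
print(bot.state()["eef_pos"]); bores("w3.png")
E
```

```text
t: 7.78
eef_pos: [0.5843, -0.2058, 0.2627]
tool_rot: [-179.9, 0.1, -0.0]
force: [0.0, 0.4, -1.6]
width: 0.0202
[ 0.5842623  -0.20577162  0.26270787]
hole [ 0.5858 -0.2082] [0.039 0.04 ]
hole [ 0.586  -0.1607] [0.0398 0.04  ]
hole [ 0.586  -0.1136] [0.04   0.0401]
hole [ 0.5862 -0.0662] [0.0389 0.0399]
```

View pics/w3.png

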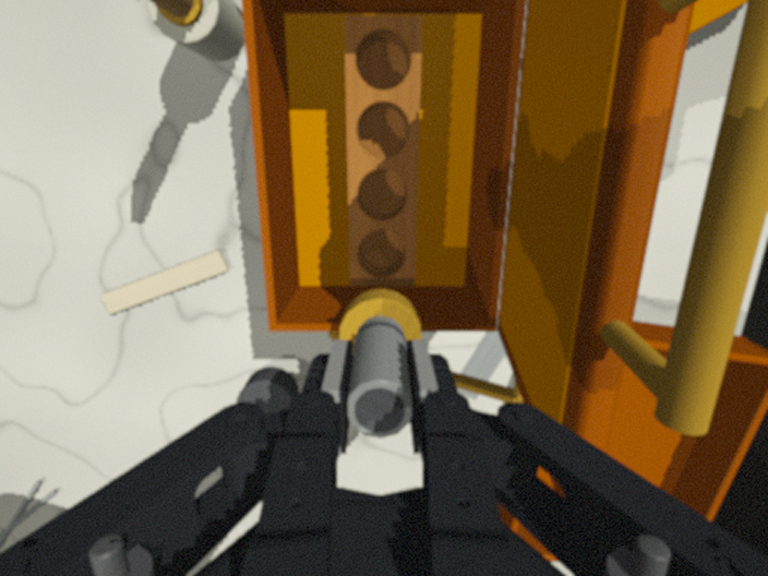

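```bash
cat >> h.py <<'E'
def held(W=None):
    st=bot.state(); p=st["eef_pos"]
    if W is None: W=np.load("last.npz")["W"]
    # top ring pixels and foot upper face relative to TCP
    a=circ(W,p[0],p[1],.03,p[2]+.006,p[2]+.02); b=circ(W,p[0],p[1],.035,p[2]-.05,p[2]-.036)
    print("tcp",p.round(4),"top",a,"foot",b)
E
python3 - <<'E'
from h import *
for i in range(3):
    im,d,W,K,M=shot("wrist"); held(W)
print(bot.state()["tool_rot"],delta([0,0,0],0))
E
```

```text
tcp [ 0.5845 -0.2056  0.2634] top (array([ 0.5843, -0.1981]), 0.0238, 2471, 0.2749) foot (array([ 0.5845, -0.2055]), 0.0181, 1063, 0.2206)
tcp [ 0.5846 -0.2057  0.2636] top (array([ 0.5843, -0.1981]), 0.0237, 2467, 0.2752) foot (array([ 0.5846, -0.2056]), 0.0181, 1067, 0.2209)
tcp [ 0.5847 -0.2059  0.2637] top (array([ 0.5846, -0.1983]), 0.0238, 2456, 0.2754) foot (array([ 0.5849, -0.2047]), 0.0181, 1071, 0.2211)
[ 1.79991252e+02 -2.30655488e-02  1.69484680e-02] delta [-0.5848 -0.2061  0.2635] rot [ 0.01 -0.02  0.02]
```

```bash

python3 -m crank '{"delta_pos":[[0.0012,0.003,0],[0.0012,0.003,0.04],[0.0012,0.003,0.08],[0.0012,0.003,0.12],[0.0012,0.003,0.14],[0.0012,0.003,0.14],[0.0012,0.003,0.14]],"rot":[[0,0,0],[0,0,0],[0,0,0],[0,0,0],[0,0,0],[0,0,0],[0,0,0]],"claw":[1,1,1,1,1,1,1]}'
python3 - <<'E'
from h import *
bores("w4.png");held();
E
```

```text
t: 8.57
eef_pos: [0.5856, -0.2098, 0.1227]
tool_rot: [-179.9, 0.1, -0.1]
force: [-0.2, 0.1, -0.9]
width: 0.02
hole [ 0.5861 -0.1602] [0.0389 0.0391]
hole [ 0.5862 -0.1137] [0.039  0.0391]
tcp [ 0.5868 -0.2105  0.1246] top (array([ 0.5855, -0.2021]), 0.0238, 2716, 0.1349) foot (array([ 0.5856, -0.209 ]), 0.0181, 1047, 0.0803)
```

View pics/w4.png

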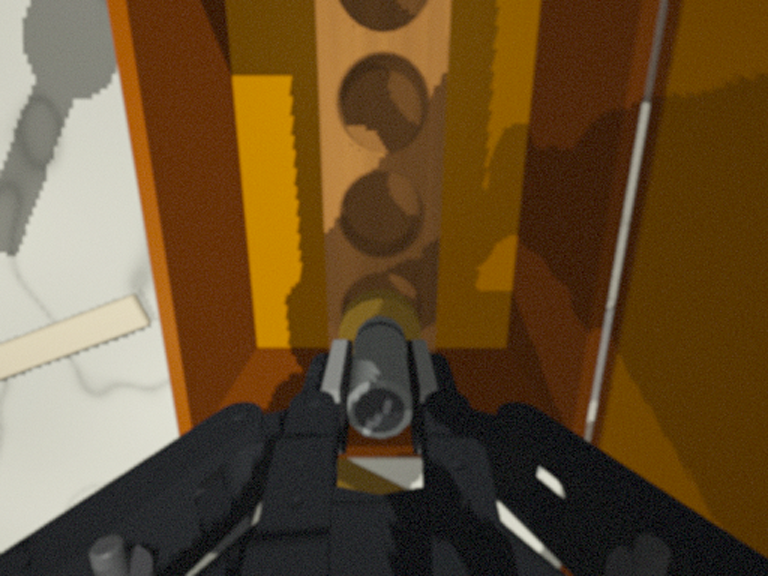

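```bash

python3 -m crank '{"delta_pos":[[0.0003,0,0.006],[0.0003,0,0.012],[0.0003,0,0.016],[0.0003,0,0.02],[0.0003,0,0.024]],"rot":[[0,0,0],[0,0,0],[0,0,0],[0,0,0],[0,0,0]],"claw":[1,1,1,1,1]}'

```

```text
t: 9.03
eef_pos: [0.5876, -0.2099, 0.1056]
tool_rot: [179.9, -0.3, -0.1]
force: [-17.1, 11.9, 55.9]
width: 0.02
```

```bash

python3 -m crank '{"delta_pos":[[0,0,-0.01],[0,0,-0.016],[0,0,-0.02],[0,0,-0.02],[0,0,-0.02]],"rot":[[0,0,0],[0,0,0],[0,0,0],[0,0,0],[0,0,0]],"claw":[1,1,1,1,1]}'
python3 - <<'E'
from h import *
bores("w5.png");held();
W=np.load("last.npz")["W"]; st=bot.state();p=st["eef_pos"]
for a in np.arange(-.05,.02,.005):
    m=(abs(W[...,0]-p[0])<.03)&(abs(W[...,1]-p[1])<.03)&(abs(W[...,2]-p[2]-a)<.0025); q=W[m]
    if len(q): print(a.round(3),len(q),q[:,:2].min(0).round(4),q[:,:2].max(0).round(4))
E
```

```text
t: 9.45
eef_pos: [0.5862, -0.2103, 0.119]
tool_rot: [-180.0, 0.0, -0.1]
force: [-0.2, -0.4, -2.2]
width: 0.0203
hole [ 0.5861 -0.1603] [0.0388 0.0391]
hole [ 0.5862 -0.1138] [0.0389 0.039 ]
tcp [ 0.586  -0.2101  0.1186] top (array([ 0.5861, -0.2027]), 0.0237, 2465, 0.1308) foot (array([ 0.5863, -0.2094]), 0.0181, 1069, 0.0765)
-0.05 113 [ 0.5686 -0.2063] [ 0.6034 -0.193 ]
-0.045 313 [ 0.5685 -0.2138] [ 0.6044 -0.193 ]
-0.04 676 [ 0.5686 -0.214 ] [ 0.6042 -0.193 ]
-0.035 71 [ 0.575  -0.2117] [ 0.5959 -0.2003]
-0.03 137 [ 0.5752 -0.2119] [ 0.5969 -0.2001]
-0.025 116 [ 0.5756 -0.2106] [ 0.5965 -0.2005]
-0.02 121 [ 0.5758 -0.2091] [ 0.5964 -0.2001]
-0.015 146 [ 0.5694 -0.208 ] [ 0.6028 -0.1989]
-0.01 296 [ 0.5643 -0.2084] [ 0.6079 -0.198 ]
-0.005 408 [ 0.5625 -0.2076] [ 0.6096 -0.1978]
-0.0 408 [ 0.5625 -0.2085] [ 0.6096 -0.1978]
0.005 501 [ 0.5625 -0.2086] [ 0.6097 -0.1975]
0.01 1402 [ 0.5625 -0.2224] [ 0.6097 -0.1977]
0.015 779 [ 0.5625 -0.2209] [ 0.6097 -0.1977]
0.02 622 [ 0.5689 -0.2209] [ 0.6055 -0.1976]
```

View pics/w5.png

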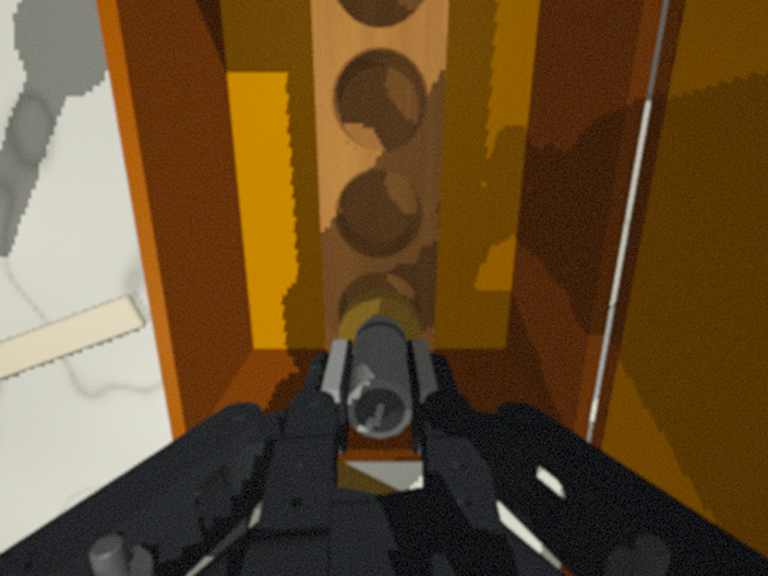

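```bash
python3 - <<'E'
from h import *
f=np.load("last.npz"); W=f["W"]; im=f["im"]; K,M=cal("wrist");o=M[:3,3]
for tol in(.0015,.0025,.004,.007):
    b=(abs(W[...,2]-.0515)<tol)&(W[...,0]>.53)&(W[...,0]<.64)&(W[...,1]>-.26)&(W[...,1]<-.02)
    b=cv2.medianBlur(b.astype(np.uint8),3)
    cnt,h=cv2.findContours(b,cv2.RETR_CCOMP,cv2.CHAIN_APPROX_NONE)
    for i,cc in enumerate(cnt):
        if h[0][i][3]>=0 and len(cc)>100:
            cc=cc[:,0].astype(float); ray=np.stack([(cc[:,0]-K[0,2])/K[0,0],(cc[:,1]-K[1,2])/K[1,1],np.ones(len(cc))],-1)@M[:3,:3].T
            q=o+ray*((.051-o[2])/ray[:,2])[:,None]; print(tol,q[:,:2].min(0).round(4),q[:,:2].max(0).round(4),((q.min(0)+q.max(0))/2)[:2].round(4))
zz=W[...,2]; m=(abs(zz-.051)<.003)&(abs(W[...,0]-.586)<.05)&(abs(W[...,1]+.14)<.1); print(W[m].min(0),W[m].max(0), np.median(zz[m]))
E
```

```text
0.0015 [ 0.5654 -0.1807] [ 0.6062 -0.1407] [ 0.5858 -0.1607]
0.0015 [ 0.5656 -0.133 ] [ 0.6061 -0.0928] [ 0.5858 -0.1129]
0.0025 [ 0.5654 -0.1807] [ 0.6056 -0.1407] [ 0.5855 -0.1607]
0.0025 [ 0.5656 -0.133 ] [ 0.6061 -0.0933] [ 0.5859 -0.1132]
0.004 [ 0.566 -0.18 ] [ 0.6056 -0.1407] [ 0.5858 -0.1603]
0.004 [ 0.5661 -0.133 ] [ 0.6061 -0.0933] [ 0.5861 -0.1132]
0.007 [ 0.566  -0.1792] [ 0.6056 -0.1407] [ 0.5858 -0.16  ]
0.007 [ 0.5662 -0.133 ] [ 0.6055 -0.0939] [ 0.5859 -0.1135]
[ 0.5583669  -0.2316869   0.04800323] [ 0.61400841 -0.07446959  0.05390483] 0.05150138710105148
```

The hang-up came from a bad centre: the partial-arc fit was biased. The foot is really at y = -0.2113 and the bore at -0.2087. I correct and retry gently.

```bash

python3 -m crank '{"delta_pos":[[-0.0006,-0.0026,0],[-0.0006,-0.0026,0.004],[-0.0006,-0.0026,0.008],[-0.0006,-0.0026,0.012],[-0.0006,-0.0026,0.014],[-0.0006,-0.0026,0.016]],"rot":[[0,0,0],[0,0,0],[0,0,0],[0,0,0],[0,0,0],[0,0,0]],"claw":[1,1,1,1,1,1]}'

```

```text
t: 10.0
eef_pos: [0.5854, -0.2074, 0.1025]
tool_rot: [-180.0, 0.1, -0.1]
force: [0.8, 0.7, -1.0]
width: 0.0198
```

```bash

python3 -m crank '{"delta_pos":[[0,0,0.004],[0,0,0.008],[0,0,0.012],[0,0,0.016],[0,0,0.02],[0,0,0.023],[0,0,0.025]],"rot":[[0,0,0],[0,0,0],[0,0,0],[0,0,0],[0,0,0],[0,0,0],[0,0,0]],"claw":[1,1,1,1,1,1,1]}'

```

```text
t: 10.58
eef_pos: [0.5855, -0.2074, 0.0777]
tool_rot: [-180.0, 0.0, -0.1]
force: [-0.2, -0.3, -1.5]
width: 0.0204
```

```bash

python3 -m crank '{"delta_pos":[[0,0,0.0015],[0,0,0.0025],[0,0,0.0025],[0,0,0.0025],[0,0,0.0025],[0,0,0.0025],[0,0,0.0025],[0,0,0.0025]],"rot":[[0,0,0],[0,0,0],[0,0,0],[0,0,0],[0,0,0],[0,0,0],[0,0,0],[0,0,0]],"claw":[1,1,0,-0.3,-0.3,-0.3,-0.3,-0.3]}'
python3 -m crank '{"delta_pos":[[0,0,-0.02],[0,0,-0.06],[0,0,-0.1],[0,0,-0.14],[0,0,-0.18],[0,0,-0.185],[0,0,-0.185]],"rot":[[0,0,0],[0,0,0],[0,0,0],[0,0,0],[0,0,0],[0,0,0],[0,0,0]],"claw":[-0.3,-0.3,-1,-1,-1,-1,-1]}'
python3 - <<'E'
from h import *
bores("w6.png"); W=np.load("last.npz")["W"]; print(bot.state()["eef_pos"])
print(circ(W,.5855,-.2087,.02,.078,.1)); print(circ(W,.5855,-.2087,.03,.022,.04))
E
```

```text
t: 11.25
eef_pos: [0.5858, -0.2076, 0.0761]
tool_rot: [180.0, -0.0, -0.1]
force: [0.8, -0.2, -0.1]
width: 0.0554
t: 11.83
eef_pos: [0.5873, -0.2084, 0.265]
tool_rot: [179.8, -0.4, -0.1]
force: [-0.7, -0.4, -0.6]
width: 0.0856
hole [ 0.5857 -0.2089] [0.0395 0.0409]
hole [ 0.5859 -0.1608] [0.0399 0.04  ]
hole [ 0.5861 -0.1136] [0.0398 0.04  ]
hole [ 0.5861 -0.0662] [0.039  0.0399]
[ 0.58621945 -0.20781189  0.26217342]
(array([ 0.5859, -0.2088]), 0.0109, 299, 0.0868)
(array([ 0.5861, -0.2034]), 0.0248, 329, 0.0326)
```

View pics/w6.png

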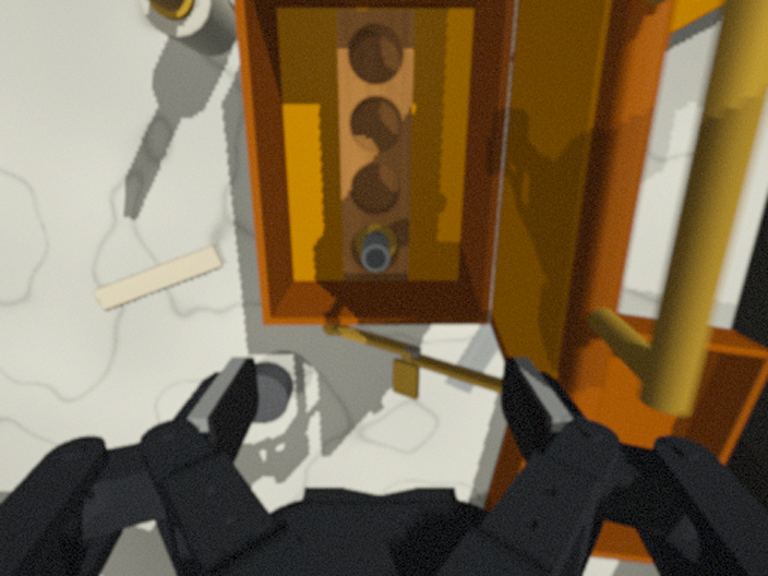

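The first stamp is seated: top at 0.0868, where 0.086 is expected. Back for the next.

```bash

python3 -m crank '{"delta_pos":[[0,0,-0.03],[-0.156,-0.478,-0.045],[-0.156,-0.478,-0.045],[-0.156,-0.478,-0.045],[-0.156,-0.478,-0.045],[-0.156,-0.478,-0.045],[-0.156,-0.478,-0.045],[-0.156,-0.478,-0.045],[-0.156,-0.478,-0.045],[-0.156,-0.478,-0.045],[-0.156,-0.478,-0.045],[-0.156,-0.478,-0.045],[-0.156,-0.478,-0.045],[-0.156,-0.478,-0.045],[-0.156,-0.478,-0.045]],"rot":[[0,0,0],[0,0,0],[0,0,0],[0,0,0],[0,0,0],[0,0,0],[0,0,0],[0,0,0],[0,0,0],[0,0,0],[0,0,0],[0,0,0],[0,0,0],[0,0,0],[0,0,0]],"claw":[-1,-1,-1,-1,-1,-1,-1,-1,-1,-1,-1,-1,-1,-1,-1]}'
python3 - <<'E'
from h import *
print(bot.state()["eef_pos"])
stamps("wrist","w7.png")
W=np.load("last.npz")["W"]
for x,y in((.4452,.2406),(.4217,.3011)): 
    r=circ(W,x,y,.035,.064,.076); print(r)
    if r is not None: print(delta([r[0][0],r[0][1],.0585],0))
E
```

```text
t: 13.13
eef_pos: [0.4284, 0.2726, 0.3037]
tool_rot: [179.9, 0.2, 0.2]
force: [-0.1, 0.3, 0.2]
width: 0.0851
[0.42838288 0.27259846 0.30367005]
0.66 [258. 162. 280. 193.] 207 [0.4452 0.2402] 0.0108 0.0708 221 [0.4453 0.2399] 0.0185 0.0166
0.61 [237. 124. 265. 147.] 228 [0.4217 0.3013] 0.0108 0.0709 227 [0.4218 0.301 ] 0.0185 0.0166
0.35 [293. 306. 433. 382.] 86 [ 0.5965 -0.0665] 0.0852 0.0697 225 [ 0.5508 -0.0298] 0.0514 0.0151
(array([0.4452, 0.2402]), 0.0108, 207, 0.0708)
delta [0.016  0.0295 0.2457] rot [ 0.1   0.15 -0.03]
(array([0.4217, 0.3013]), 0.0108, 228, 0.0709)
delta [-0.0076 -0.0316  0.2456] rot [ 0.1   0.15 -0.03]
```

```bash

python3 -m crank '{"delta_pos":[[0.016,0.03,0.04],[0.016,0.03,0.08],[0.016,0.03,0.12],[0.016,0.03,0.16],[0.016,0.03,0.19],[0.016,0.03,0.22],[0.016,0.03,0.24],[0.016,0.03,0.245],[0.016,0.03,0.245]],"rot":[[0,0,0],[0,0,0],[0,0,0],[0,0,0],[0,0,0],[0,0,0],[0,0,0],[0,0,0],[0,0,0]],"claw":[-1,-1,-1,-1,-1,-1,-1,-1,-1]}'
python3 -m crank '{"delta_pos":[[0,0,0],[0,0,0],[0,0,0],[0,0,0],[0,0,0],[0,0,0],[0,0,0],[0,0,0],[0,0,0],[0,0,0]],"rot":[[0,0,0],[0,0,0],[0,0,0],[0,0,0],[0,0,0],[0,0,0],[0,0,0],[0,0,0],[0,0,0],[0,0,0]],"claw":[1,1,1,1,1,1,1,1,1,1]}'
python3 -c "
from h import *
print(bot.state()['eef_pos'],delta([.5855,-.159,.265],0))"
```

```text
t: 13.98
eef_pos: [0.4454, 0.2386, 0.059]
tool_rot: [179.9, 0.3, -0.2]
force: [-0.4, -0.1, 0.9]
width: 0.0853
t: 14.82
eef_pos: [0.4466, 0.2409, 0.0618]
tool_rot: [-180.0, -0.1, -0.0]
force: [-1.6, -0.4, 5.4]
width: 0.0197
[0.44657032 0.2409115  0.06181554] delta [ 0.1395  0.3997 -0.2031] rot [-0.02 -0.08 -0.05]
```

```bash

python3 -m crank '{"delta_pos":[[0,0,-0.04],[0,0,-0.08],[0,0,-0.12],[0,0,-0.16],[0,0,-0.2],[0,0,-0.205],[0.14,0.4,-0.205],[0.14,0.4,-0.205],[0.14,0.4,-0.205],[0.14,0.4,-0.205],[0.14,0.4,-0.205],[0.14,0.4,-0.205],[0.14,0.4,-0.205],[0.14,0.4,-0.205],[0.14,0.4,-0.205],[0.14,0.4,-0.205],[0.14,0.4,-0.205],[0.14,0.4,-0.205],[0.14,0.4,-0.205],[0.14,0.4,-0.205]],"rot":[[0,0,0],[0,0,0],[0,0,0],[0,0,0],[0,0,0],[0,0,0],[0,0,0],[0,0,0],[0,0,0],[0,0,0],[0,0,0],[0,0,0],[0,0,0],[0,0,0],[0,0,0],[0,0,0],[0,0,0],[0,0,0],[0,0,0],[0,0,0]],"claw":[1,1,1,1,1,1,1,1,1,1,1,1,1,1,1,1,1,1,1,1]}'
python3 -m crank '{"delta_pos":[[0,0,0.04],[0,0,0.08],[0,0,0.12],[0,0,0.14],[0,0,0.14],[0,0,0.14],[0,0,0.14]],"rot":[[0,0,0],[0,0,0],[0,0,0],[0,0,0],[0,0,0],[0,0,0],[0,0,0]],"claw":[1,1,1,1,1,1,1]}'
cat >> h.py <<'E'
def heldfit(W,p):
    # foot: x extremes and near (+y) edge; top ring: y min
    s=lambda a,b:W[(abs(W[...,0]-p[0])<.028)&(abs(W[...,1]-p[1])<.03)&(W[...,2]>p[2]+a)&(W[...,2]<p[2]+b)]
    f=s(-.05,-.036); h=s(-.036,-.02); t=s(.005,.02); t=t[abs(t[:,0]-p[0])<.006]
    print("tcp",p.round(4),"foot x %.4f y %.4f"%((f[:,0].min()+f[:,0].max())/2,f[:,1].max()-.0185),"handle x %.4f y %.4f"%((h[:,0].min()+h[:,0].max())/2,h[:,1].max()-.011),"top y %.4f ztop %.4f zfoot %.4f"%(t[:,1].min()+.011,np.percentile(t[:,2],90),np.median(f[:,2])))
def holes(W,K,M):
    o=M[:3,3]
    b=(abs(W[...,2]-.0515)<.0025)&(W[...,0]>.53)&(W[...,0]<.64)&(W[...,1]>-.26)&(W[...,1]<-.02)
    b=cv2.medianBlur(b.astype(np.uint8),3)
    cnt,h=cv2.findContours(b,cv2.RETR_CCOMP,cv2.CHAIN_APPROX_NONE)
    for i,cc in enumerate(cnt):
        if h[0][i][3]>=0 and len(cc)>60:
            cc=cc[:,0].astype(float); ray=np.stack([(cc[:,0]-K[0,2])/K[0,0],(cc[:,1]-K[1,2])/K[1,1],np.ones(len(cc))],-1)@M[:3,:3].T
            q=o+ray*((.051-o[2])/ray[:,2])[:,None]; print("hole",((q.min(0)+q.max(0))/2)[:2].round(4),np.ptp(q,0)[:2].round(4))
E
python3 - <<'E'
from h import *
for i in range(2):
    p=bot.state()["eef_pos"]; im,d,W,K,M=shot("wrist"); heldfit(W,p); holes(W,K,M)
E
```

```text
t: 16.48
eef_pos: [0.5851, -0.1581, 0.2653]
tool_rot: [-179.9, 0.1, -0.0]
force: [-0.6, -0.2, -1.5]
width: 0.0201
t: 17.07
eef_pos: [0.587, -0.159, 0.128]
tool_rot: [179.9, -0.2, 0.0]
force: [-0.5, -0.3, -2.0]
width: 0.0199
tcp [ 0.587 -0.159  0.128] foot x 0.5866 y -0.1596 handle x 0.5868 y -0.1592 top y -0.1593 ztop 0.1379 zfoot 0.0828
hole [ 0.5863 -0.1129] [0.0402 0.04  ]
hole [ 0.5863 -0.0653] [0.0401 0.0402]
tcp [ 0.5874 -0.1594  0.1286] foot x 0.5870 y -0.1602 handle x 0.5871 y -0.1598 top y -0.1602 ztop 0.1384 zfoot 0.0833
hole [ 0.5861 -0.1127] [0.0402 0.04  ]
hole [ 0.5862 -0.0651] [0.0402 0.0402]
```

```bash

python3 -m crank '{"delta_pos":[[-0.0007,0.001,0],[-0.0007,0.001,0.006],[-0.0007,0.001,0.012],[-0.0007,0.001,0.016],[-0.0007,0.001,0.02],[-0.0007,0.001,0.024]],"rot":[[0,0,0],[0,0,0],[0,0,0],[0,0,0],[0,0,0],[0,0,0]],"claw":[1,1,1,1,1,1]}'

```

```text
t: 17.67
eef_pos: [0.5853, -0.1607, 0.1014]
tool_rot: [180.0, -0.0, -0.1]
force: [2.1, 0.3, -1.7]
width: 0.0203
```

```bash

python3 -m crank '{"delta_pos":[[0,0,0.004],[0,0,0.008],[0,0,0.012],[0,0,0.016],[0,0,0.02],[0,0,0.022]],"rot":[[0,0,0],[0,0,0],[0,0,0],[0,0,0],[0,0,0],[0,0,0]],"claw":[1,1,1,1,1,1]}'
python3 -c "
from h import *
p=bot.state()['eef_pos']; im,d,W,K,M=shot('wrist'); heldfit(W,p)"

```

```text
t: 18.17
eef_pos: [0.5853, -0.1606, 0.0793]
tool_rot: [-180.0, -0.0, -0.1]
force: [2.6, -0.3, -0.5]
width: 0.0206
tcp [ 0.5853 -0.1606  0.0793] foot x 0.5860 y -0.1491 handle x 0.5859 y -0.1416 top y -0.1610 ztop 0.0891 zfoot 0.0343
```

```bash

python3 -m crank '{"delta_pos":[[0,0,0.0015],[0,0,0.002],[0,0,0.002],[0,0,0.002],[0,0,0.002],[0,0,0.002],[0,0,0.002],[0,0,0.002]],"rot":[[0,0,0],[0,0,0],[0,0,0],[0,0,0],[0,0,0],[0,0,0],[0,0,0],[0,0,0]],"claw":[1,1,0,-0.3,-0.3,-0.3,-0.3,-0.3]}'
python3 -m crank '{"delta_pos":[[0,0,-0.02],[0,0,-0.06],[0,0,-0.1],[0,0,-0.14],[0,0,-0.18],[0,0,-0.21],[0,0,-0.225],[0,0,-0.225],[0,0,-0.225]],"rot":[[0,0,0],[0,0,0],[0,0,0],[0,0,0],[0,0,0],[0,0,0],[0,0,0],[0,0,0],[0,0,0]],"claw":[-0.3,-0.3,-1,-1,-1,-1,-1,-1,-1]}'
python3 - <<'E'
from h import *
im,d,W,K,M=shot("wrist"); save("w8.png",im,1.5); print(bot.state()["eef_pos"])
print(circ(W,.5855,-.2087,.02,.078,.1)); print(circ(W,.5855,-.1607,.02,.078,.1))
print(delta([.43,.27,.31],0))
E
```

```text
t: 18.88
eef_pos: [0.5849, -0.1605, 0.0778]
tool_rot: [-180.0, 0.0, -0.1]
force: [0.2, 0.2, -0.6]
width: 0.0555
t: 19.63
eef_pos: [0.5853, -0.1607, 0.3036]
tool_rot: [179.9, -0.1, -0.1]
force: [-0.1, -0.1, 0.3]
width: 0.0854
[ 0.58468905 -0.16039756  0.30206046]
(array([ 0.5857, -0.209 ]), 0.0111, 229, 0.0867)
(array([ 0.5845, -0.1614]), 0.011, 240, 0.0868)
delta [-0.1553 -0.4302 -0.0077] rot [-0.02  0.04 -0.08]
```

Both stamps are seated. Now the third.

```bash

python3 -m crank '{"delta_pos":[[-0.16,-0.43,0],[-0.16,-0.43,0],[-0.16,-0.43,0],[-0.16,-0.43,0],[-0.16,-0.43,0],[-0.16,-0.43,0],[-0.16,-0.43,0],[-0.16,-0.43,0],[-0.16,-0.43,0],[-0.16,-0.43,0],[-0.16,-0.43,0],[-0.16,-0.43,0],[-0.16,-0.43,0],[-0.16,-0.43,0],[-0.16,-0.43,0]],"rot":[[0,0,0],[0,0,0],[0,0,0],[0,0,0],[0,0,0],[0,0,0],[0,0,0],[0,0,0],[0,0,0],[0,0,0],[0,0,0],[0,0,0],[0,0,0],[0,0,0],[0,0,0]],"claw":[-1,-1,-1,-1,-1,-1,-1,-1,-1,-1,-1,-1,-1,-1,-1]}'
python3 - <<'E'
from h import *
stamps("wrist","w9.png")
print(bot.state()["eef_pos"])
W=np.load("last.npz")["W"]
r=circ(W,.4217,.3011,.035,.064,.076); print(r)
if r is not None: print(delta([r[0][0],r[0][1],.0585],0))
E
```

```text
t: 20.93
eef_pos: [0.4257, 0.2686, 0.3018]
tool_rot: [179.9, 0.1, -0.1]
force: [1.3, -0.5, 0.4]
width: 0.0855
0.95 [236. 123. 263. 146.] 228 [0.4218 0.3014] 0.0108 0.0709 230 [0.4219 0.3013] 0.0184 0.0166
[0.42616498 0.26831048 0.30231772]
(array([0.4218, 0.3014]), 0.0108, 228, 0.0709)
delta [-0.0043 -0.0332  0.2438] rot [ 0.03  0.04 -0.21]
```

View pics/w9.png

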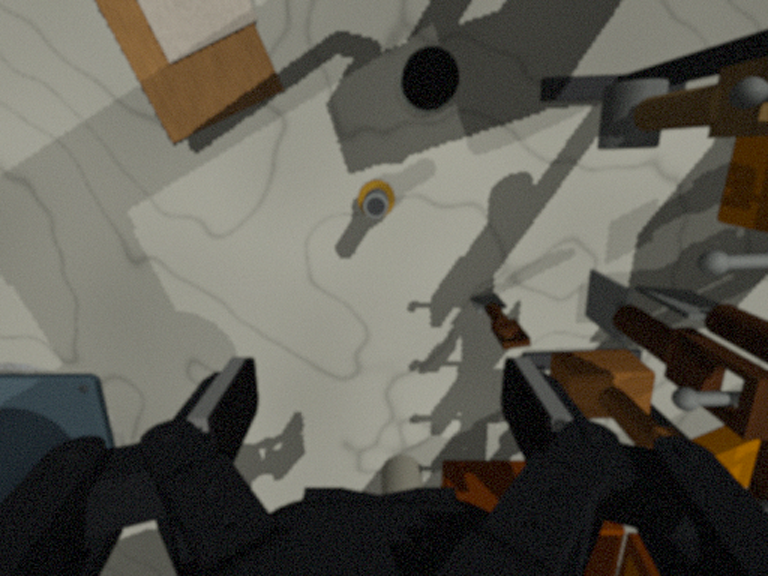

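One stamp is left, at (375,205). The dye jar at (430,77) is clear of the fingers.

```bash

python3 -m crank '{"delta_pos":[[-0.004,-0.033,0.04],[-0.004,-0.033,0.08],[-0.004,-0.033,0.12],[-0.004,-0.033,0.16],[-0.004,-0.033,0.19],[-0.004,-0.033,0.22],[-0.004,-0.033,0.24],[-0.004,-0.033,0.243],[-0.004,-0.033,0.243]],"rot":[[0,0,0],[0,0,0],[0,0,0],[0,0,0],[0,0,0],[0,0,0],[0,0,0],[0,0,0],[0,0,0]],"claw":[-1,-1,-1,-1,-1,-1,-1,-1,-1]}'
python3 -m crank '{"delta_pos":[[0,0,0],[0,0,0],[0,0,0],[0,0,0],[0,0,0],[0,0,0],[0,0,0],[0,0,0],[0,0,0],[0,0,0]],"rot":[[0,0,0],[0,0,0],[0,0,0],[0,0,0],[0,0,0],[0,0,0],[0,0,0],[0,0,0],[0,0,0],[0,0,0]],"claw":[1,1,1,1,1,1,1,1,1,1]}'
python3 -c "
from h import *
print(bot.state()['eef_pos'],delta([.586,-.113,.265],0))"
```

```text
t: 21.78
eef_pos: [0.4214, 0.3013, 0.0587]
tool_rot: [179.9, 0.2, -0.2]
force: [0.6, -0.2, 1.1]
width: 0.0856
t: 22.62
eef_pos: [0.4221, 0.303, 0.0609]
tool_rot: [-180.0, -0.1, -0.1]
force: [-1.1, -0.6, 6.0]
width: 0.0202
[0.42209283 0.30297851 0.06091972] delta [ 0.1646  0.4157 -0.2041] rot [-0.03 -0.09 -0.05]
```

```bash

python3 -m crank '{"delta_pos":[[0,0,-0.04],[0,0,-0.08],[0,0,-0.12],[0,0,-0.16],[0,0,-0.2],[0,0,-0.205],[0.164,0.415,-0.205],[0.164,0.415,-0.205],[0.164,0.415,-0.205],[0.164,0.415,-0.205],[0.164,0.415,-0.205],[0.164,0.415,-0.205],[0.164,0.415,-0.205],[0.164,0.415,-0.205],[0.164,0.415,-0.205],[0.164,0.415,-0.205],[0.164,0.415,-0.205],[0.164,0.415,-0.205],[0.164,0.415,-0.205],[0.164,0.415,-0.205]],"rot":[[0,0,0],[0,0,0],[0,0,0],[0,0,0],[0,0,0],[0,0,0],[0,0,0],[0,0,0],[0,0,0],[0,0,0],[0,0,0],[0,0,0],[0,0,0],[0,0,0],[0,0,0],[0,0,0],[0,0,0],[0,0,0],[0,0,0],[0,0,0]],"claw":[1,1,1,1,1,1,1,1,1,1,1,1,1,1,1,1,1,1,1,1]}'
python3 -m crank '{"delta_pos":[[0,0,0.04],[0,0,0.08],[0,0,0.12],[0,0,0.14],[0,0,0.14],[0,0,0.14],[0,0,0.14]],"rot":[[0,0,0],[0,0,0],[0,0,0],[0,0,0],[0,0,0],[0,0,0],[0,0,0]],"claw":[1,1,1,1,1,1,1]}'
python3 - <<'E'
from h import *
for i in range(3):
    p=bot.state()["eef_pos"]; im,d,W,K,M=shot("wrist"); heldfit(W,p); holes(W,K,M)
save("w10.png",im,1.5)
E
```

```text
t: 24.28
eef_pos: [0.5845, -0.112, 0.264]
tool_rot: [-179.9, 0.1, -0.1]
force: [0.0, 0.6, -1.7]
width: 0.0203
t: 24.87
eef_pos: [0.5863, -0.112, 0.1269]
tool_rot: [179.9, -0.2, 0.0]
force: [0.3, 0.3, -1.2]
width: 0.0202
tcp [ 0.5863 -0.112   0.1269] foot x 0.5860 y -0.1136 handle x 0.5862 y -0.1130 top y -0.1127 ztop 0.1375 zfoot 0.0824
hole [ 0.5863 -0.0653] [0.0399 0.0404]
tcp [ 0.5867 -0.1123  0.1274] foot x 0.5865 y -0.1140 handle x 0.5867 y -0.1135 top y -0.1136 ztop 0.1381 zfoot 0.0830
hole [ 0.5864 -0.065 ] [0.0406 0.0404]
tcp [ 0.5867 -0.1126  0.1275] foot x 0.5866 y -0.1141 handle x 0.5867 y -0.1137 top y -0.1140 ztop 0.1382 zfoot 0.0830
hole [ 0.5862 -0.0649] [0.04   0.0397]
```

View pics/w10.png

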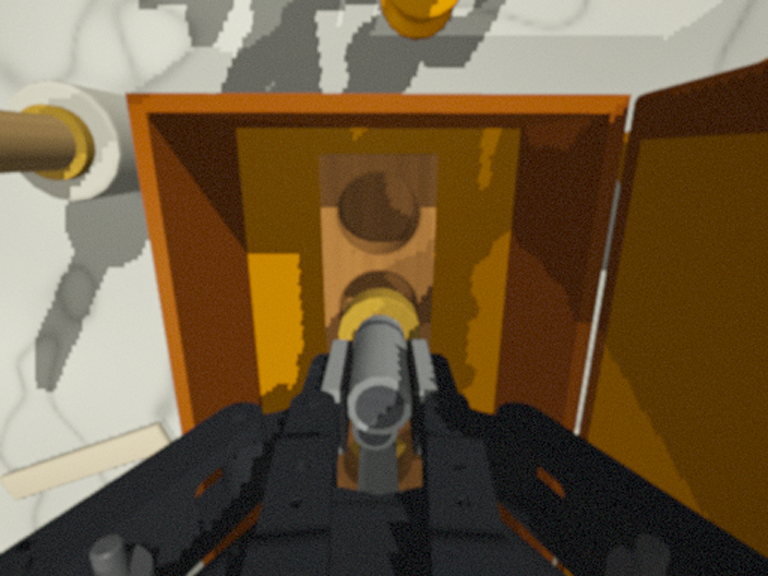

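```bash

python3 -m crank '{"delta_pos":[[-0.0005,-0.0008,0],[-0.0005,-0.0008,0.006],[-0.0005,-0.0008,0.012],[-0.0005,-0.0008,0.016],[-0.0005,-0.0008,0.02],[-0.0005,-0.0008,0.024]],"rot":[[0,0,0],[0,0,0],[0,0,0],[0,0,0],[0,0,0],[0,0,0]],"claw":[1,1,1,1,1,1]}'

```

```text
t: 25.52
eef_pos: [0.5849, -0.1118, 0.1003]
tool_rot: [-180.0, -0.0, -0.1]
force: [1.4, 0.2, -1.7]
width: 0.0205
```

```bash

python3 -m crank '{"delta_pos":[[0,0,0.004],[0,0,0.008],[0,0,0.012],[0,0,0.016],[0,0,0.02],[0,0,0.022]],"rot":[[0,0,0],[0,0,0],[0,0,0],[0,0,0],[0,0,0],[0,0,0]],"claw":[1,1,1,1,1,1]}'
python3 -c "
from h import *
p=bot.state()['eef_pos']; im,d,W,K,M=shot('wrist'); heldfit(W,p)"

```

```text
t: 26.02
eef_pos: [0.5848, -0.1118, 0.0783]
tool_rot: [180.0, -0.0, -0.1]
force: [1.4, 0.3, -1.0]
width: 0.0203
tcp [ 0.5848 -0.1118  0.0783] foot x 0.5862 y -0.1003 handle x 0.5858 y -0.0928 top y -0.1130 ztop 0.0890 zfoot 0.0341
```

```bash

python3 -m crank '{"delta_pos":[[0,0,0.0015],[0,0,0.002],[0,0,0.002],[0,0,0.002],[0,0,0.002],[0,0,0.002],[0,0,0.002],[0,0,0.002]],"rot":[[0,0,0],[0,0,0],[0,0,0],[0,0,0],[0,0,0],[0,0,0],[0,0,0],[0,0,0]],"claw":[1,1,0,-0.3,-0.3,-0.3,-0.3,-0.3]}'
python3 -m crank '{"delta_pos":[[0,0,-0.02],[0,0,-0.06],[0,0,-0.1],[0,0,-0.14],[0,0,-0.18],[0,0,-0.21],[0,0,-0.245],[0,0,-0.245],[0,0,-0.245]],"rot":[[0,0,0],[0,0,0],[0,0,0],[0,0,0],[0,0,0],[0,0,0],[0,0,0],[0,0,0],[0,0,0]],"claw":[-0.3,-0.3,-1,-1,-1,-1,-1,-1,-1]}'
python3 - <<'E'
from h import *
im,d,W,K,M=shot("wrist"); save("w11.png",im,1.5); print(bot.state()["eef_pos"]); np.savez("last.npz",W=W,im=im)
for y in (-.2087,-.1608,-.113): print(circ(W,.5858,y,.02,.078,.1))
print("maul top",circ(W,.452,-.022,.04,.178,.195),circ(W,.452,-.022,.05,.06,.07))
t=np.load("top0.npz")["W"]; print(circ(t,.452,-.022,.05,.175,.2),circ(t,.452,-.022,.05,.055,.075))
E
```

```text
t: 26.73
eef_pos: [0.5844, -0.1117, 0.0768]
tool_rot: [-180.0, 0.0, -0.1]
force: [0.2, -0.3, 0.1]
width: 0.0553
t: 27.48
eef_pos: [0.5855, -0.1121, 0.3246]
tool_rot: [179.9, -0.3, -0.1]
force: [0.5, -0.2, 0.2]
width: 0.0856
[ 0.58464409 -0.11178596  0.32236179]
(array([ 0.5854, -0.2088]), 0.0109, 191, 0.0868)
(array([ 0.5844, -0.161 ]), 0.0109, 197, 0.0869)
(array([ 0.5846, -0.1134]), 0.0109, 217, 0.0869)
maul top (array([ 0.4515, -0.0326]), 0.0179, 725, 0.1882) (array([ 0.4513, -0.0328]), 0.0249, 606, 0.0654)
(array([ 0.4517, -0.0333]), 0.0172, 36, 0.189) (array([ 0.4529, -0.0332]), 0.0246, 90, 0.0667)
```

View pics/w11.png

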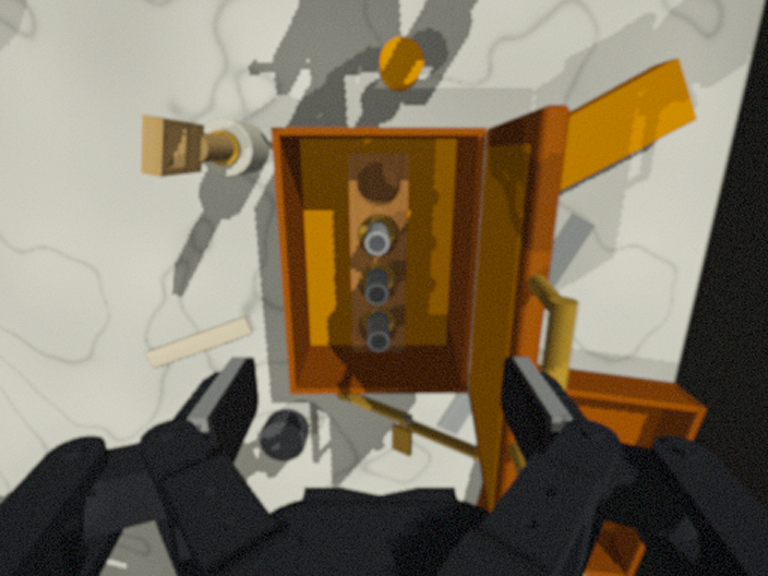

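All three stamps are seated: tops at 0.087, each within about 1.5 mm of its bore. The maul stands at (0.4514, -0.0327). I turn the jaws along y and hover over it.

```bash

python3 -m crank '{"delta_pos":[[-0.133,-0.079,0.02],[-0.133,-0.079,0.02],[-0.133,-0.079,0.02],[-0.133,-0.079,0.02],[-0.133,-0.079,0.02],[-0.133,-0.079,0.02],[-0.133,-0.079,0.02],[-0.133,-0.079,0.02],[-0.133,-0.079,0.02],[-0.133,-0.079,0.02],[-0.133,-0.079,0.02],[-0.133,-0.079,0.02],[-0.133,-0.079,0.02],[-0.133,-0.079,0.02],[-0.133,-0.079,0.02],[-0.133,-0.079,0.02]],"rot":[[0,0,-90],[0,0,-90],[0,0,-90],[0,0,-90],[0,0,-90],[0,0,-90],[0,0,-90],[0,0,-90],[0,0,-90],[0,0,-90],[0,0,-90],[0,0,-90],[0,0,-90],[0,0,-90],[0,0,-90],[0,0,-90]],"claw":[-1,-1,-1,-1,-1,-1,-1,-1,-1,-1,-1,-1,-1,-1,-1,-1]}'
python3 - <<'E'
from h import *
im,d,W,K,M=shot("wrist"); save("w12.png",im,1.5); np.savez("last.npz",W=W,im=im)
m=(np.hypot(W[...,0]-.4514,W[...,1]+.0327)<.04)&(W[...,2]>.178)&(W[...,2]<.197)
q=W[m]; print(len(q),np.median(q[:,2]),cv2.minAreaRect(q[:,:2].astype(np.float32)))
print(bot.state()["eef_pos"],delta([.4514,-.0327,.163],90))
E
```

```text
t: 28.87
eef_pos: [0.4512, -0.0324, 0.3009]
tool_rot: [-179.9, -0.0, 89.8]
force: [0.2, -0.3, 0.3]
width: 0.0854
582 0.18840821817867368 ((0.45135584473609924, -0.03213733062148094), (0.033913131803274155, 0.012860209681093693), 79.46873474121094)
[ 0.45138298 -0.03247056  0.30111782] delta [-0.0003  0.0002  0.1381] rot [-0.07 -0.03 -0.18]
```

View pics/w12.png

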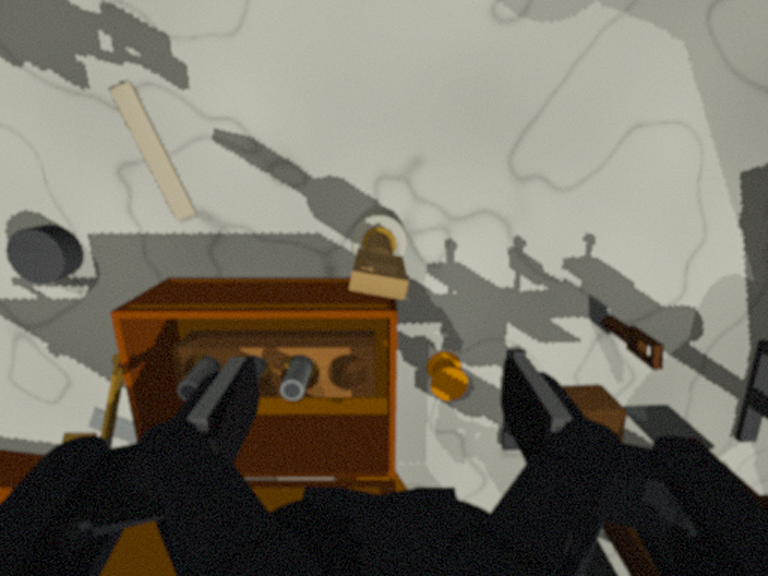

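The paddle is turned: its long axis is at 79.5°, so the maul's yaw is about -10.5°. I rotate the jaws to match, descend and grip at eye height.

```bash

python3 -m crank '{"delta_pos":[[0,0,0],[0,0,0.02],[0,0,0.05],[0,0,0.08],[0,0,0.11],[0,0,0.13],[0,0,0.137],[0,0,0.137],[0,0,0.137]],"rot":[[0,0,7],[0,0,10.3],[0,0,10.3],[0,0,10.3],[0,0,10.3],[0,0,10.3],[0,0,10.3],[0,0,10.3],[0,0,10.3]],"claw":[-1,-1,-1,-1,-1,-1,-1,-1,-1]}'
python3 -m crank '{"delta_pos":[[0,0,0],[0,0,0],[0,0,0],[0,0,0],[0,0,0],[0,0,0],[0,0,0],[0,0,0]],"rot":[[0,0,0],[0,0,0],[0,0,0],[0,0,0],[0,0,0],[0,0,0],[0,0,0],[0,0,0]],"claw":[1,1,1,1,1,1,1,1]}'
python3 -c "
from h import *
print(bot.state()['eef_pos'],bot.state()['tool_rot'],bot.state()['width'],delta([.4514,.05,.28],90),delta([.48,.29,.28],90))"
```

```text
t: 29.67
eef_pos: [0.4521, -0.0327, 0.1654]
tool_rot: [180.0, 0.0, 79.6]
force: [0.8, -1.6, 1.3]
width: 0.0856
t: 30.33
eef_pos: [0.4523, -0.0329, 0.1657]
tool_rot: [179.9, 0.0, 79.6]
force: [-1.0, -0.6, 5.6]
width: 0.0333
[ 0.45233344 -0.03289194  0.16572537] [1.79889790e+02 2.69840464e-02 7.96283502e+01] 0.03325538429772589 delta [ 0.0813 -0.0156 -0.1143] rot [  0.11   0.04 -10.37] delta [ 0.3225 -0.0307 -0.1145] rot [  0.11   0.04 -10.37]
```

```bash

python3 -m crank '{"delta_pos":[[0,0,-0.03],[0,0,-0.06],[0,0,-0.09],[0,0,-0.115],[0.319,-0.05,-0.115],[0.319,-0.05,-0.115],[0.319,-0.05,-0.115],[0.319,-0.05,-0.115],[0.319,-0.05,-0.115],[0.319,-0.05,-0.115],[0.319,-0.05,-0.115],[0.319,-0.05,-0.115],[0.319,-0.05,-0.115],[0.319,-0.05,-0.115],[0.319,-0.05,-0.115],[0.319,-0.05,-0.115]],"rot":[[0,0,0],[0,0,0],[0,0,0],[0,0,-3],[0,0,-10.4],[0,0,-10.4],[0,0,-10.4],[0,0,-10.4],[0,0,-10.4],[0,0,-10.4],[0,0,-10.4],[0,0,-10.4],[0,0,-10.4],[0,0,-10.4],[0,0,-10.4],[0,0,-10.4]],"claw":[1,1,1,1,1,1,1,1,1,1,1,1,1,1,1,1]}'
python3 - <<'E'
from h import *
bot.read_camera("wrist")
st=bot.state();print(st["eef_pos"],st["tool_rot"],st["width"])
im,d,W,K,M=shot("wrist"); save("w13.png",im,1.5); np.savez("last.npz",W=W,im=im)
for r in bot.regions_of("wrist","hook"): print(r["p"],r["extent"],np.nanmedian(W[r["region"]],0))
E
```

```text
t: 31.67
eef_pos: [0.4597, 0.2892, 0.2792]
tool_rot: [-179.9, 0.1, 90.0]
force: [-0.0, -0.4, -3.5]
width: 0.0335
[0.45990577 0.28900049 0.2794808 ] [-1.79953450e+02  3.71625664e-02  8.99410362e+01] 0.03318204667496172
```

View pics/w13.png

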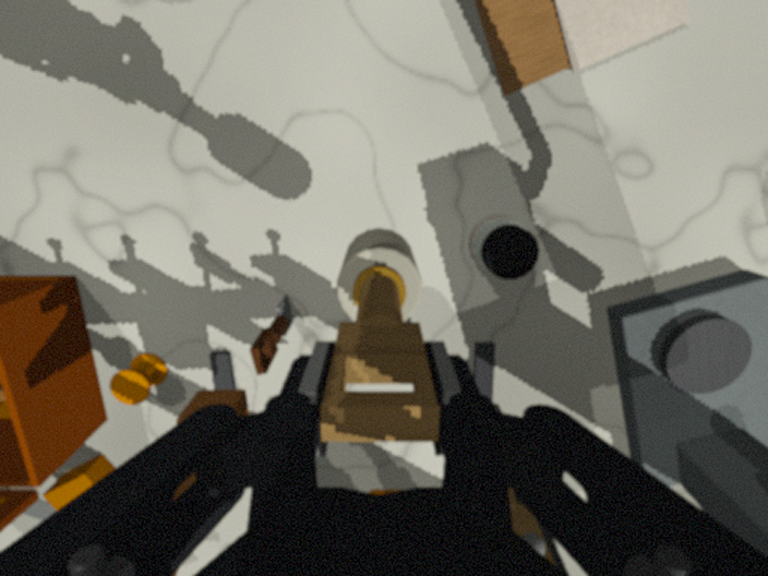

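```bash
python3 - <<'E'
from h import *
for c in("top","scene"):
    W=np.load(c+"0.npz")["W"]
    x,y,z=W[...,0],W[...,1],W[...,2]
    m=(x>.56)&(x<.64)&(y>.265)&(y<.325)&(z>.225)&(z<.255); q=W[m]
    print(c,len(q)); 
    for a in np.arange(.56,.645,.01):
        s=q[(q[:,0]>=a)&(q[:,0]<a+.01)]
        if len(s): print(round(a,3),len(s),"y",np.median(s[:,1]).round(4),s[:,1].min().round(4),s[:,1].max().round(4),"z",s[:,2].max().round(4),np.median(s[:,2]).round(4))
    print("xmin",q[:,0].min() if len(q) else None)
    m=(x>.62)&(x<.69)&(y>.1)&(y<.45)&(z>.245)&(z<.27); q=W[m]; print("rail",np.percentile(q,[2,50,98],axis=0).round(4))
im,d,W,K,M=shot("top"); save("t13.png",im[130:250,110:240],6)
m=(abs(W[...,0]-.46)<.05)&(abs(W[...,1]-.29)<.05)&(W[...,2]>.08); 
im,d,W,K,M=shot("scene"); save("s13.png",im[170:320,180:340],4.8); np.savez("s13.npz",W=W)
E
```

```text
top 46
0.57 5 y 0.2948 0.2919 0.2985 z 0.247 0.245
0.58 9 y 0.2928 0.289 0.2981 z 0.2473 0.2452
0.59 6 y 0.2943 0.2925 0.2963 z 0.2472 0.2451
0.6 6 y 0.295 0.2927 0.2967 z 0.2468 0.2452
0.61 6 y 0.2954 0.2937 0.2975 z 0.245 0.2439
0.62 6 y 0.2955 0.294 0.2988 z 0.2477 0.243
0.63 8 y 0.2971 0.2941 0.3249 z 0.255 0.2453
xmin 0.5765693438244727
rail [[0.6219 0.1181 0.2459]
 [0.6505 0.2628 0.2577]
 [0.6632 0.4013 0.2639]]
scene 70
0.57 11 y 0.2989 0.2923 0.3011 z 0.2474 0.2442
0.58 9 y 0.2981 0.2917 0.301 z 0.245 0.2411
0.59 12 y 0.2988 0.2957 0.3016 z 0.245 0.2431
0.6 10 y 0.2979 0.2919 0.3014 z 0.2438 0.2414
0.61 12 y 0.2989 0.2932 0.301 z 0.2443 0.2422
0.62 10 y 0.299 0.2932 0.3003 z 0.244 0.2417
0.63 6 y 0.3005 0.2972 0.3081 z 0.2509 0.2432
xmin 0.5744168900209731
rail [[0.6357 0.1237 0.2479]
 [0.6484 0.297  0.2566]
 [0.6612 0.4114 0.2602]]
```

View pics/s13.png

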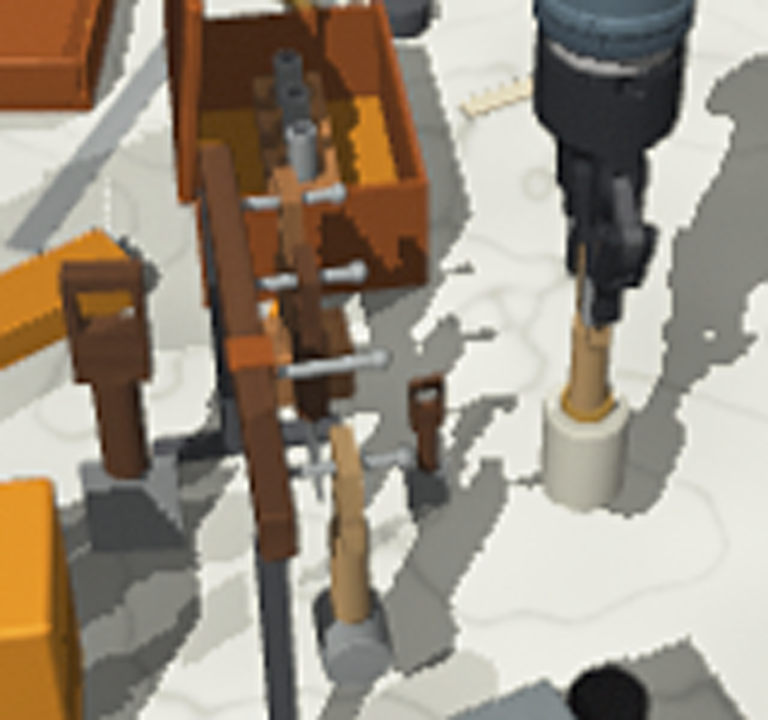

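View pics/t13.png

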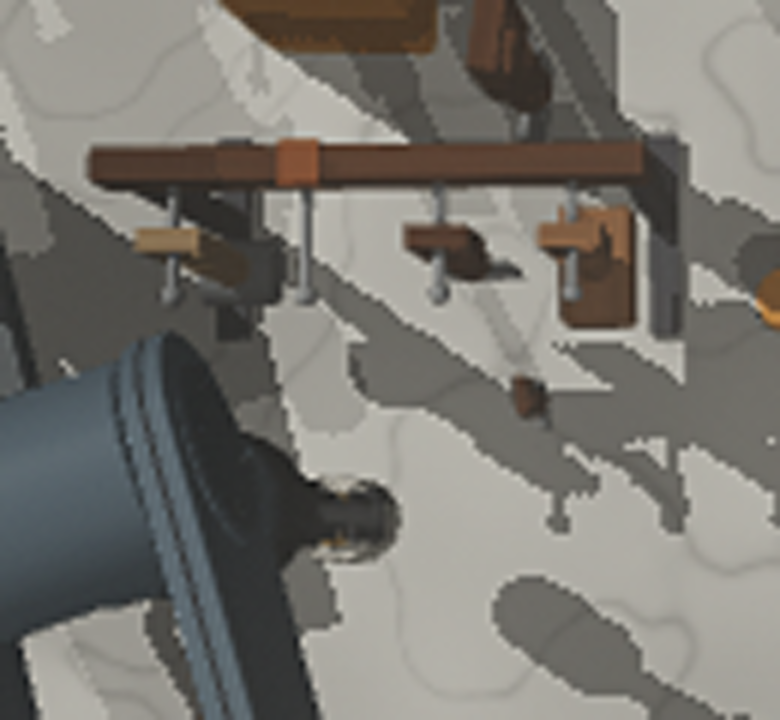

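```bash

python3 -m crank '{"delta_pos":[[0.006,0.02,0.01],[0.006,0.04,0.02],[0.006,0.06,0.03],[0.006,0.07,0.042],[0.006,0.07,0.042],[0.006,0.07,0.042],[0.006,0.07,0.042]],"rot":[[0,0,0],[0,0,0],[0,0,0],[0,0,0],[0,0,0],[0,0,0],[0,0,0]],"claw":[1,1,1,1,1,1,1]}'
python3 - <<'E'
from h import *
t=np.load("top0.npz")["W"]; x,y,z=[t[...,i] for i in range(3)]
q=t[(x>.635)&(x<.67)&(y>.12)&(y<.4)&(z>.252)&(z<.262)]; l=cv2.fitLine(q[:,:2].astype(np.float32),cv2.DIST_HUBER,0,.01,.01).ravel(); print("rail dir",l, np.degrees(np.arctan2(l[0],l[1])))
bot.read_camera("wrist")
p=bot.state()["eef_pos"]; print(p)
im,d,W,K,M=shot("wrist"); 
q=W[(abs(W[...,0]-p[0])<.02)&(abs(W[...,1]-p[1])<.03)&(W[...,2]>p[2]+.012)&(W[...,2]<p[2]+.03)&(abs(W[...,1]-p[1])<.02)]; print("paddle top",len(q),np.percentile(q,[2,50,98],axis=0).round(4))
im,d,W,K,M=shot("scene"); save("s14.png",im[200:300,200:300],7); np.savez("s14.npz",W=W)
q=W[(abs(W[...,0]-p[0])<.025)&(abs(W[...,1]-p[1])<.04)&(W[...,2]>.08)&(W[...,2]<.12)]; print("head scene",len(q),np.percentile(q,[2,50,98],axis=0).round(4))
im,d,W,K,M=shot("top"); save("t14.png",im[130:250,110:240],6)
q=W[(abs(W[...,0]-p[0])<.035)&(abs(W[...,1]-p[1])<.035)&(W[...,2]>.125)&(W[...,2]<.15)]; print("head top",len(q),q.min(0),q.max(0))
E
```

```text
t: 32.5
eef_pos: [0.5292, 0.2961, 0.2379]
tool_rot: [-179.9, -0.0, 90.0]
force: [-1.1, 0.3, -3.4]
width: 0.0338
rail dir [ 0.03348793 -0.9994391   0.65144     0.25260863] 178.08092
[0.52932951 0.29630625 0.23840124]
paddle top 3499 [[0.518  0.2776 0.252 ]
 [0.5252 0.2966 0.2608]
 [0.5376 0.3155 0.2657]]
head scene 159 [[0.5073 0.2961 0.0813]
 [0.5315 0.3173 0.0998]
 [0.5505 0.3223 0.1181]]
head top 61 [0.50696527 0.27132204 0.12611937] [0.55318032 0.31559075 0.14786063]
```

View pics/s14.png

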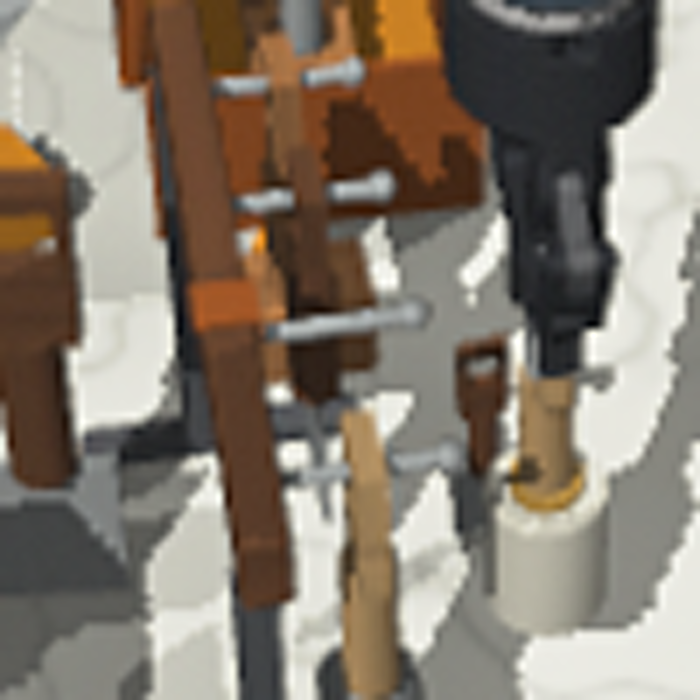

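View pics/t14.png

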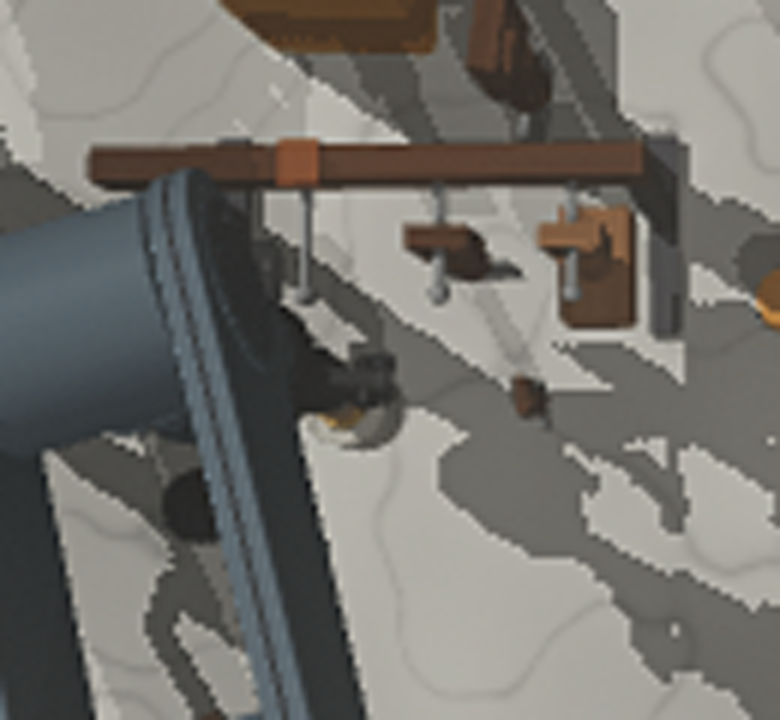

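Hook axis y is about 0.295 and z 0.240, and the eye is at (y 0.296, z 0.2405). I thread it slowly.

```bash

python3 -m crank '{"delta_pos":[[-0.0012,0.008,0],[-0.0012,0.016,0],[-0.0012,0.024,0],[-0.0012,0.032,0],[-0.0012,0.04,0],[-0.0012,0.048,0],[-0.0012,0.056,0]],"rot":[[0,0,0],[0,0,0],[0,0,0],[0,0,0],[0,0,0],[0,0,0],[0,0,0]],"claw":[1,1,1,1,1,1,1]}'
python3 - <<'E'
from h import *
im,d,W,K,M=shot("scene"); save("s15.png",im[200:300,200:300],7)
print(bot.state()["force"],bot.state()["eef_pos"])
E
```

```text
t: 33.28
eef_pos: [0.5869, 0.295, 0.2375]
tool_rot: [-180.0, 0.0, 90.0]
force: [-0.5, 1.0, -3.9]
width: 0.0334
[ 1.19153124  0.25430497 -3.73516611] [0.58854235 0.29475012 0.23742951]
```

View pics/s15.png

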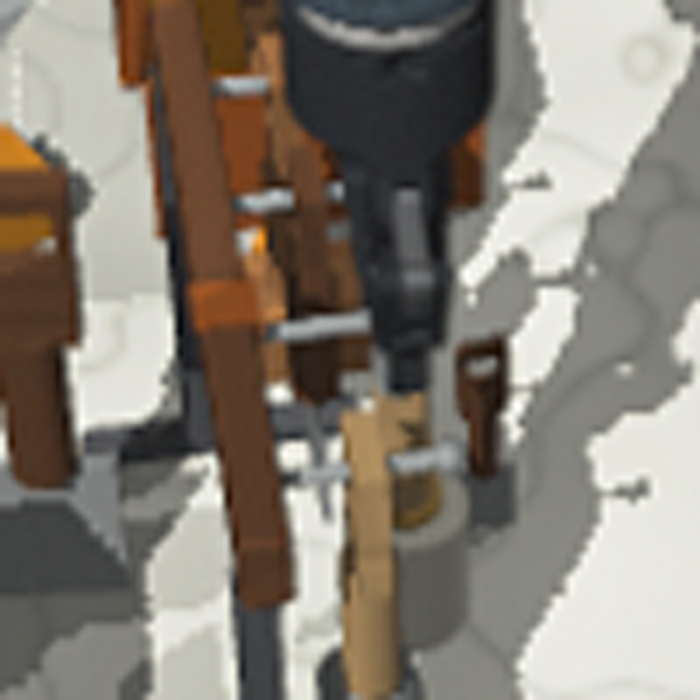

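```bash

python3 -m crank '{"delta_pos":[[0,0.006,0],[0,0.012,0],[0,0.018,0],[0,0.018,0],[0,0.018,0.003],[0,0.018,0.005],[0,0.018,0.007],[0,0.018,0.007]],"rot":[[0,0,0],[0,0,0],[0,0,0],[0,0,0],[0,0,0],[0,0,0],[0,0,0],[0,0,0]],"claw":[1,1,1,1,1,1,1,1]}'
python3 - <<'E'
from h import *
im,d,W,K,M=shot("scene"); save("s16.png",im[200:300,200:300],7)
print(bot.state()["force"],bot.state()["eef_pos"])
E
```

```text
t: 34.0
eef_pos: [0.6033, 0.2951, 0.2301]
tool_rot: [-179.9, 0.0, 90.0]
force: [-0.1, 1.5, -4.1]
width: 0.0329
[ 0.11888808 -0.20907765 -4.46213869] [0.60342288 0.2951071  0.23040675]
```

View pics/s16.png

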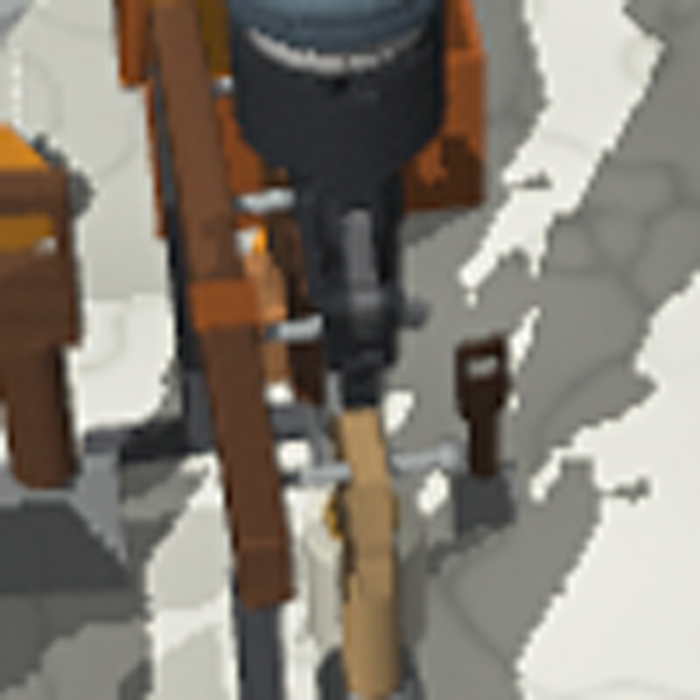

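```bash

python3 -m crank '{"delta_pos":[[0,0,0.001],[0,0,0.002],[0,0,0.002],[0,0,0.002]],"rot":[[0,0,0],[0,0,0],[0,0,0],[0,0,0]],"claw":[1,1,1,1]}'
```

```text
t: 34.38
eef_pos: [0.604, 0.2952, 0.2292]
tool_rot: [180.0, -0.0, 90.0]
force: [-0.9, 0.2, -2.2]
width: 0.0335
```

```bash

python3 -m crank '{"delta_pos":[[0,0,0.0005],[0,0,0.0005],[0,0,0.0005],[0,0,0.0005],[0,0,0.0005],[0,0,0.0005],[0,0,0.0005],[0,0,0.0005]],"rot":[[0,0,0],[0,0,0],[0,0,0],[0,0,0],[0,0,0],[0,0,0],[0,0,0],[0,0,0]],"claw":[0.15,0.1,0.05,0,-0.1,-0.15,-0.15,-0.15]}'
python3 - <<'E'
from h import *
im,d,W,K,M=shot("scene"); save("s17.png",im[200:300,200:300],7)
print(bot.state()["force"],bot.state()["eef_pos"])
E
```

```text
t: 35.05
eef_pos: [0.604, 0.2951, 0.2283]
tool_rot: [180.0, -0.0, 90.0]
force: [-0.5, 0.4, -0.0]
width: 0.0492
[ 0.44026227  0.31587626 -0.20041285] [0.60396201 0.29507387 0.2283222 ]
```

View pics/s17.png

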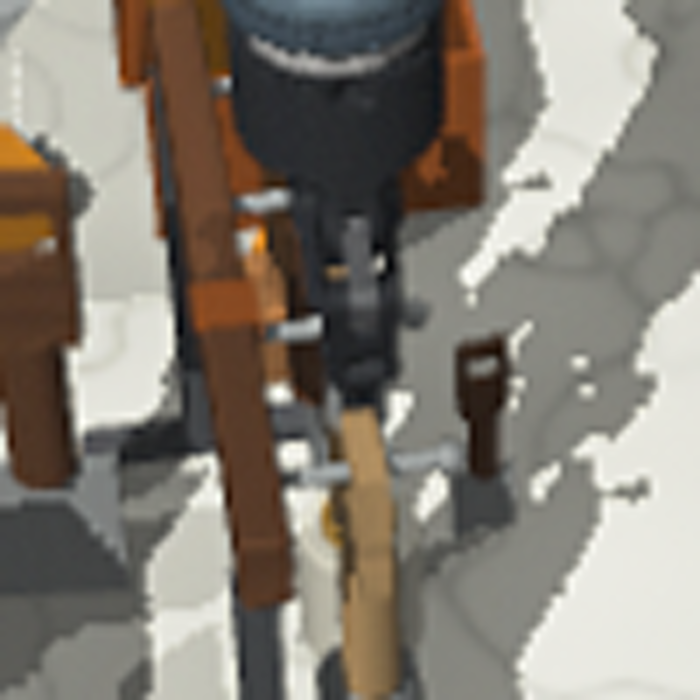

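```bash

python3 -m crank '{"delta_pos":[[0,0,-0.005],[0,0,-0.012],[0,0,-0.024],[0,0,-0.04],[0,0,-0.06],[0,0,-0.09],[0,0,-0.12],[0,-0.04,-0.12],[0,-0.08,-0.12],[0,-0.12,-0.12],[0,-0.14,-0.12],[0,-0.14,-0.12]],"rot":[[0,0,0],[0,0,0],[0,0,0],[0,0,0],[0,0,0],[0,0,0],[0,0,0],[0,0,0],[0,0,0],[0,0,0],[0,0,0],[0,0,0]],"claw":[-0.15,-0.15,-0.15,-0.15,-0.15,-0.15,-0.15,-0.15,-0.15,-0.15,-0.15,-0.15]}'
python3 - <<'E'
from h import *
im,d,W,K,M=shot("scene"); save("s18.png",im[180:320,180:320],5)
print(bot.state()["force"],bot.state()["eef_pos"])
q=W[(abs(W[...,0]-.603)<.03)&(abs(W[...,1]-.295)<.035)&(W[...,2]>.07)&(W[...,2]<.12)]; print("head",len(q),np.percentile(q,[2,50,98],axis=0).round(4))
E
```

```text
t: 36.1
eef_pos: [0.4599, 0.2955, 0.3507]
tool_rot: [179.9, -0.1, 90.2]
force: [0.1, -0.5, 0.8]
width: 0.0493
[ 0.01048388  1.20190272 -0.13371172] [0.46223803 0.29541113 0.35046487]
head 97 [[0.5802 0.2984 0.0712]
 [0.6153 0.3121 0.0974]
 [0.6254 0.3187 0.119 ]]
```

View pics/s18.png

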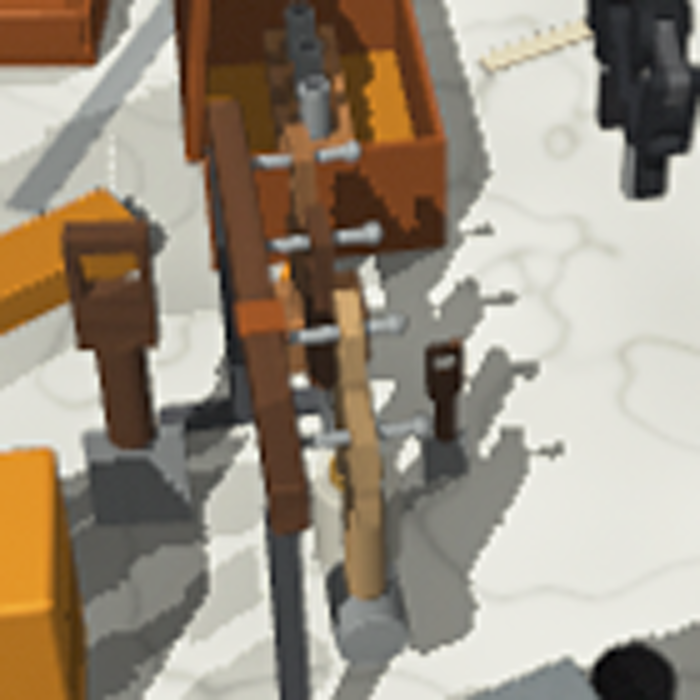

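The maul hangs on the empty hook. Next the stay tab, measured from the stored clouds.

```bash
python3 - <<'E'
from h import *
for c in("top0","scene0","w1"):
    W=np.load(c+".npz")["W"]; q=W[(W[...,0]>.57)&(W[...,0]<.64)&(W[...,1]>-.305)&(W[...,1]<-.272)&(W[...,2]>.11)&(W[...,2]<.16)]
    print(c,len(q)); 
    if len(q): print(np.percentile(q,[3,50,97],axis=0).round(4)); 
    if len(q)>10: 
        c_=q-q.mean(0); A=np.linalg.lstsq(np.c_[q[:,:2],np.ones(len(q))],q[:,2],rcond=None)[0]; print("slope dz/dx",A[0])
print(bot.state()["joints"],delta([.45,-.2,.33],90))
E
```

```text
top0 35
[[ 0.5987 -0.2959  0.134 ]
 [ 0.6057 -0.2844  0.1432]
 [ 0.613  -0.2739  0.1492]]
slope dz/dx 0.5824070107169731
scene0 18
[[ 0.5938 -0.2936  0.1298]
 [ 0.602  -0.2792  0.1412]
 [ 0.6223 -0.2733  0.148 ]]
slope dz/dx 0.3900187164230958
w1 227
[[ 0.5948 -0.295   0.1341]
 [ 0.6027 -0.284   0.1409]
 [ 0.6112 -0.2731  0.1457]]
slope dz/dx 0.7095506209654938
[ 2.09251532e+01  1.18702995e+01  7.77006227e+01  6.91192709e-03
  9.02600788e+01 -6.92049075e+01] delta [-0.4954 -0.0134  0.0199] rot [ 0.16 -0.07  0.13]
```

```bash

python3 -m crank '{"delta_pos":[[-0.579,-0.012,0.02],[-0.579,-0.012,0.02],[-0.579,-0.012,0.02],[-0.579,-0.012,0.02],[-0.579,-0.012,0.02],[-0.579,-0.012,0.02],[-0.579,-0.012,0.02],[-0.579,-0.012,0.02],[-0.579,-0.012,0.02],[-0.579,-0.012,0.02],[-0.579,-0.012,0.02],[-0.579,-0.012,0.02],[-0.579,-0.012,0.02],[-0.579,-0.012,0.02],[-0.579,-0.012,0.02],[-0.579,-0.012,0.02],[-0.579,-0.012,0.02],[-0.579,-0.012,0.02]],"rot":[[0,0,0],[0,0,0],[0,0,0],[0,0,0],[0,0,0],[0,0,0],[-5,0,0],[-10,0,0],[-15,0,0],[-20,0,0],[-25,0,0],[-25,0,0],[-25,0,0],[-25,0,0],[-25,0,0],[-25,0,0],[-25,0,0],[-25,0,0]],"claw":[1,1,1,1,1,1,1,1,1,1,1,1,1,1,1,1,1,1]}'
python3 - <<'E'
from h import *
st=bot.state(); print(st["eef_pos"],st["tool_rot"],st["joints"].round(1),R.from_euler('xyz',st["tool_rot"],degrees=True).as_matrix().round(3))
im,d,W,K,M=shot("wrist"); save("w19.png",im,1.5)
q=W[(W[...,0]>.57)&(W[...,0]<.64)&(W[...,1]>-.305)&(W[...,1]<-.272)&(W[...,2]>.11)&(W[...,2]<.16)]
print(len(q),np.percentile(q,[3,50,97],axis=0).round(4) if len(q) else "")
for y in (-.2087,-.1608,-.113): print(circ(W,.5858,y,.02,.078,.1))
print(delta([.5895,-.284,.1695]))
E
```

```text
t: 37.65
eef_pos: [0.4524, -0.2832, 0.3285]
tool_rot: [155.0, -0.0, 90.1]
force: [-0.2, 0.5, -0.1]
width: 0.0003
[ 0.4524148  -0.2832077   0.32848286] [ 1.55001912e+02 -1.08713657e-02  9.00861421e+01] [ -57.7   -0.8   99.2   22.5   69.2 -153.6] [[-0.002  0.906  0.423]
 [ 1.     0.001  0.001]
 [ 0.     0.423 -0.906]]
238 [[ 0.5976 -0.2953  0.1313]
 [ 0.6053 -0.2842  0.1365]
 [ 0.6129 -0.2731  0.1419]]
(array([ 0.5859, -0.2091]), 0.0115, 182, 0.087)
(array([ 0.5846, -0.1618]), 0.0114, 187, 0.0869)
(array([ 0.5847, -0.1133]), 0.0113, 191, 0.0869)
delta [-0.0014  0.0568  0.2021]
```

View pics/w19.png

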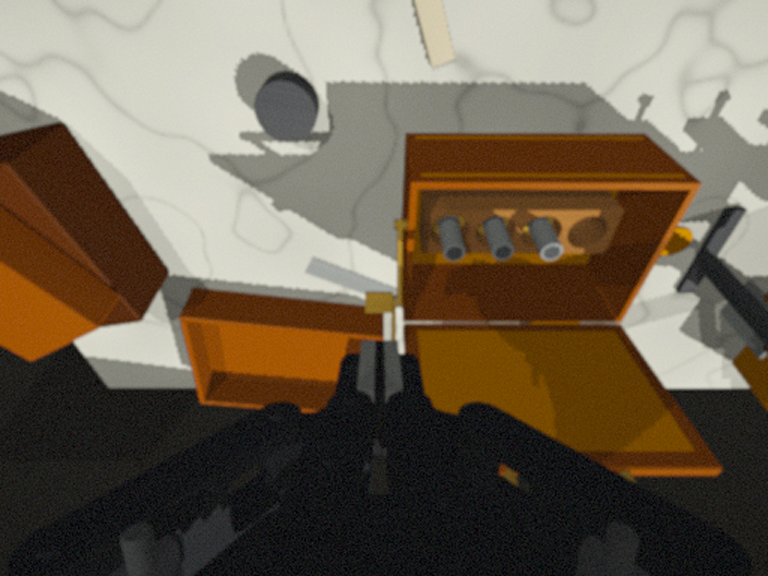

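The tab is at (378,302), lined up with the fingers. I approach to 15 mm short of it.

```bash

python3 -m crank '{"delta_pos":[[-0.001,0.01,0.03],[-0.001,0.02,0.06],[-0.001,0.03,0.09],[-0.001,0.04,0.12],[-0.001,0.05,0.15],[-0.001,0.056,0.18],[-0.001,0.056,0.2],[-0.001,0.056,0.2],[-0.001,0.056,0.2]],"rot":[[0,0,0],[0,0,0],[0,0,0],[0,0,0],[0,0,0],[0,0,0],[0,0,0],[0,0,0],[0,0,0]],"claw":[1,1,1,1,1,1,1,1,1]}'
python3 - <<'E'
from h import *
st=bot.state(); print(st["eef_pos"],st["tool_rot"],st["joints"].round(1),st["force"])
im,d,W,K,M=shot("scene"); save("s19.png",im[100:230,190:320],6)
im,d,W,K,M=shot("wrist"); save("w20.png",im,1.5)
E
```

```text
t: 38.45
eef_pos: [0.5877, -0.2828, 0.17]
tool_rot: [155.1, -0.1, 90.2]
force: [0.1, 1.5, 0.4]
width: -0.0001
[ 0.58766103 -0.28276429  0.17004084] [ 1.55090394e+02 -9.43111919e-02  9.01922055e+01] [ -44.6   18.4   99.6   24.2   46.5 -149.2] [0.11662056 1.51132793 0.36824075]
```

View pics/w20.png

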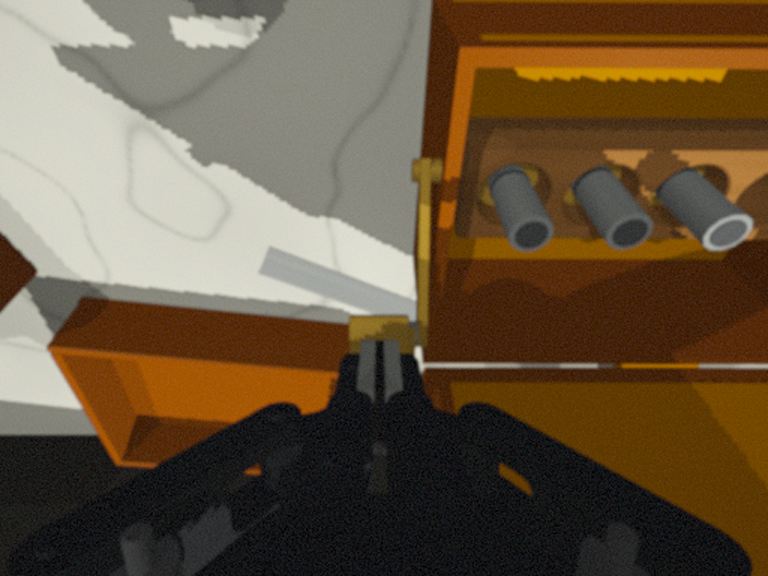

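View pics/s19.png

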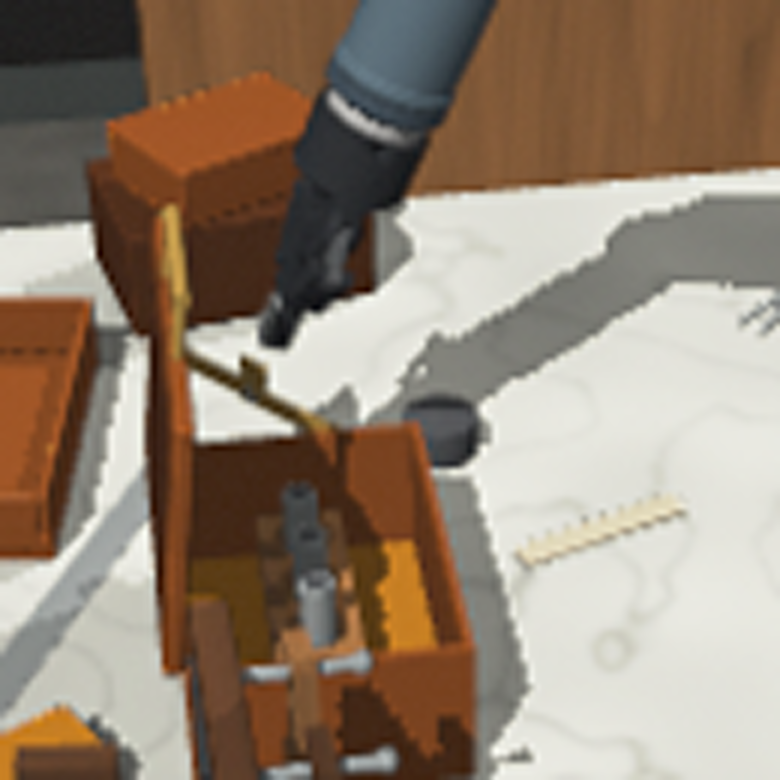

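```bash

python3 -m crank '{"delta_pos":[[0,0,0.005],[0,0,0.01],[0,0,0.014],[0,0.001,0.018],[0,0.001,0.021],[0,0.002,0.024]],"rot":[[0,0,0],[0,0,0],[0,0,0],[0,0,0],[0,0,0],[0,0,0]],"claw":[1,1,1,1,1,1]}'
python3 -m crank '{"delta_pos":[[0,0.001,0.004],[0,0.002,0.008],[0,0.003,0.012],[0,0.003,0.015],[0,0.003,0.015]],"rot":[[0,0,0],[0,0,0],[0,0,0],[0,0,0],[0,0,0]],"claw":[1,1,1,1,1]}'
python3 - <<'E'
from h import *
st=bot.state(); print(st["eef_pos"],st["force"])
im,d,W,K,M=shot("scene"); save("s21.png",im[100:230,190:320],6)
E
```

```text
t: 39.05
eef_pos: [0.5994, -0.285, 0.1495]
tool_rot: [155.0, -0.0, 90.0]
force: [-1.2, -0.6, 1.1]
width: -0.0002
t: 39.47
eef_pos: [0.6087, -0.2848, 0.1368]
tool_rot: [155.0, -0.0, 90.0]
force: [0.6, -1.2, 0.5]
width: -0.0001
[ 0.60871929 -0.28475176  0.13675937] [ 0.58188849 -1.24799745  0.54277993]
```

View pics/s21.png

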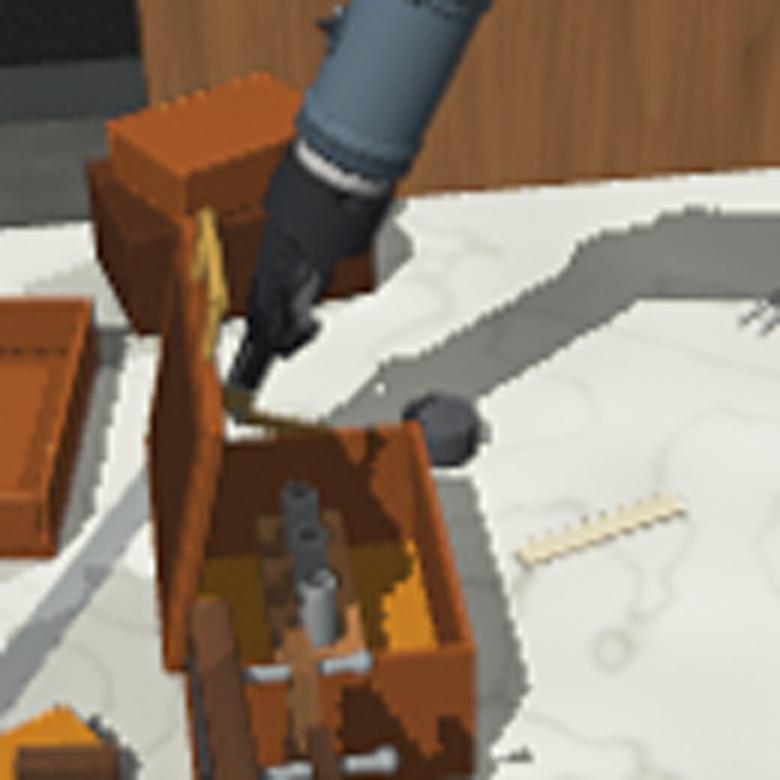

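The stay is broken and the lid has swung in slightly. I retreat and measure its angle.

```bash

python3 -m crank '{"delta_pos":[[0,-0.002,-0.02],[0,-0.01,-0.05],[0,-0.02,-0.08],[0,-0.03,-0.11],[0,-0.04,-0.14],[0,-0.05,-0.17],[0,-0.05,-0.19],[0,-0.05,-0.19]],"rot":[[0,0,0],[0,0,0],[0,0,0],[0,0,0],[0,0,0],[0,0,0],[0,0,0],[0,0,0]],"claw":[1,1,1,1,1,1,1,1]}'
cat >> h.py <<'E'
def lidangle(W,x0=.6706):
    q=W[(W[...,1]>-.25)&(W[...,1]<-.03)&(W[...,2]>.12)&(W[...,0]>.4)&(W[...,0]<.72)].reshape(-1,3)
    return q
E
python3 - <<'E'
from h import *
st=bot.state(); print(st["eef_pos"],st["force"])
for k in range(2):
  for c in ("top","wrist"):
    im,d,W,K,M=shot(c); 
    if k==0: save(c+"22.png",im,1.5)
    q=W[(W[...,1]>-.17)&(W[...,1]<-.105)&(W[...,2]>.28)&(W[...,0]>.4)&(W[...,0]<.72)]
    if len(q)>5: print(c,"bar",len(q),np.percentile(q,[3,50,97],axis=0).round(4))
E
```

```text
t: 40.18
eef_pos: [0.4828, -0.2865, 0.2934]
tool_rot: [154.7, 0.4, 89.9]
force: [-0.3, 0.0, 0.7]
width: -0.0002
[ 0.48279645 -0.28654053  0.29344852] [-0.32936687  0.02105333  0.6859273 ]
top bar 72 [[ 0.6287 -0.1665  0.3045]
 [ 0.6326 -0.1333  0.3095]
 [ 0.6387 -0.1057  0.3135]]
top bar 73 [[ 0.629  -0.1663  0.3045]
 [ 0.6324 -0.1332  0.309 ]
 [ 0.6387 -0.1059  0.3138]]
```

View pics/wrist22.png

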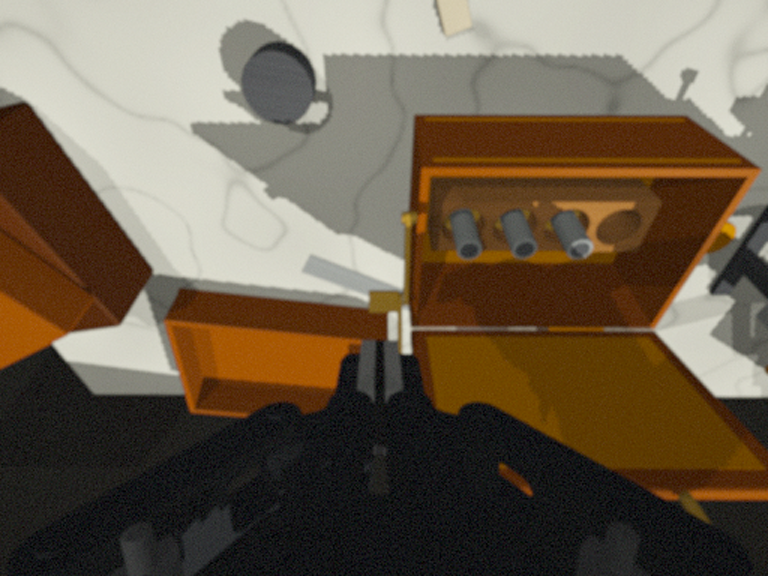

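The bar sits at x = 0.633, so lid is about 0.09 and steady. I lift, go back to tool-down at yaw 0, and hover above the bar.

```bash
python3 -c "
from h import *
print(delta([.48,-.2,.42],0), R.from_euler('xyz',[180,0,0],degrees=True).as_matrix().diagonal())"
```

```text
delta [ 0.0847  0.0533 -0.1214] rot [ 19.49 -19.64  88.47] [ 1. -1. -1.]
```

```bash

python3 -m crank '{"delta_pos":[[0.03,0.018,-0.04],[0.06,0.036,-0.08],[0.085,0.053,-0.121],[0.085,0.053,-0.121],[0.085,0.053,-0.121],[0.085,0.053,-0.121],[0.085,0.053,-0.121],[0.085,0.053,-0.121],[0.085,0.053,-0.121],[0.085,0.053,-0.121],[0.085,0.053,-0.121],[0.085,0.053,-0.121],[0.085,0.053,-0.121],[0.085,0.053,-0.121],[0.085,0.053,-0.121],[0.085,0.053,-0.121]],"rot":[[0,0,0],[0,0,0],[19.5,-19.6,88.5],[19.5,-19.6,88.5],[19.5,-19.6,88.5],[19.5,-19.6,88.5],[19.5,-19.6,88.5],[19.5,-19.6,88.5],[19.5,-19.6,88.5],[19.5,-19.6,88.5],[19.5,-19.6,88.5],[19.5,-19.6,88.5],[19.5,-19.6,88.5],[19.5,-19.6,88.5],[19.5,-19.6,88.5],[19.5,-19.6,88.5]],"claw":[1,1,1,-1,-1,-1,-1,-1,-1,-1,-1,-1,-1,-1,-1,-1]}'
python3 - <<'E'
from h import *
st=bot.state(); print(st["eef_pos"],st["tool_rot"],st["joints"].round(1))
im,d,W,K,M=shot("wrist"); save("w23.png",im,1.5)
q=W[(W[...,1]>-.17)&(W[...,1]<-.105)&(W[...,2]>.28)&(W[...,2]<.33)&(W[...,0]>.4)&(W[...,0]<.72)]
if len(q)>5: print("bar",len(q),np.percentile(q,[3,50,97],axis=0).round(4))
print(delta([.633,-.137,.40],0))
E
```

```text
t: 41.72
eef_pos: [0.4809, -0.1998, 0.4179]
tool_rot: [-179.8, 0.2, -0.3]
force: [-0.4, -0.3, -0.6]
width: 0.085
[ 0.48085333 -0.19979671  0.41789483] [-179.82952031    0.2064171    -0.31116416] [-34.9   8.6  72.6   0.   99.  -34.5]
bar 1156 [[ 0.6269 -0.1676  0.3038]
 [ 0.6297 -0.1353  0.3089]
 [ 0.6353 -0.1067  0.3108]]
delta [ 0.1519 -0.0636  0.0175] rot [-0.16  0.19 -0.24]
```

View pics/w23.png

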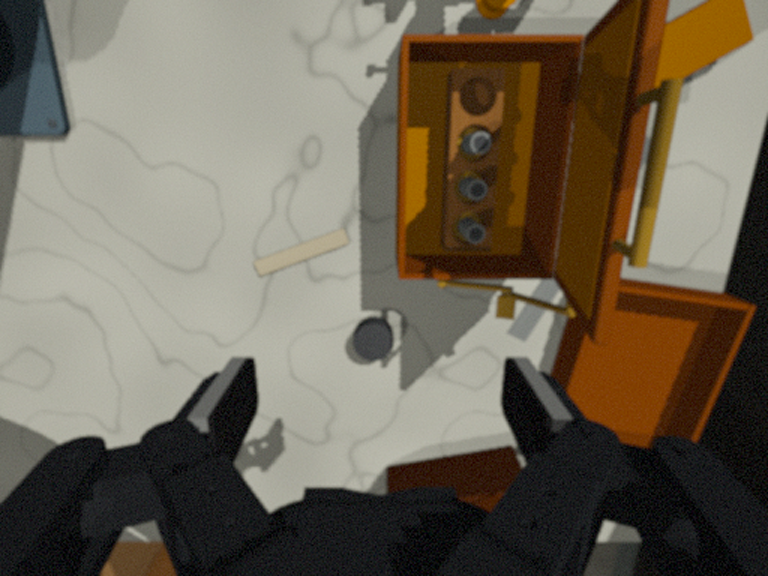

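```bash

python3 -m crank '{"delta_pos":[[0.038,-0.016,0],[0.076,-0.032,0],[0.114,-0.048,0.01],[0.151,-0.0636,0.018],[0.151,-0.0636,0.018],[0.151,-0.0636,0.04],[0.151,-0.0636,0.06],[0.151,-0.0636,0.08],[0.151,-0.0636,0.1],[0.151,-0.0636,0.114],[0.151,-0.0636,0.114],[0.151,-0.0636,0.114]],"rot":[[0,0,0],[0,0,0],[0,0,0],[0,0,0],[0,0,0],[0,0,0],[0,0,0],[0,0,0],[0,0,0],[0,0,0],[0,0,0],[0,0,0]],"claw":[-1,-1,-1,-1,-1,-1,-1,-1,-1,-1,-1,-1]}'
python3 - <<'E'
from h import *
st=bot.state(); print(st["eef_pos"],st["force"])
im,d,W,K,M=shot("wrist"); save("w24.png",im,1.5)
im,d,W,K,M=shot("scene"); save("s24.png",im[80:230,170:320],5)
E
```

```text
t: 42.77
eef_pos: [0.6307, -0.1359, 0.3048]
tool_rot: [-180.0, 0.1, 0.1]
force: [-0.0, -0.8, -0.1]
width: 0.0857
[ 0.63066237 -0.13588948  0.30476717] [-0.03248902 -0.83942639 -0.11966426]
```

View pics/w24.png

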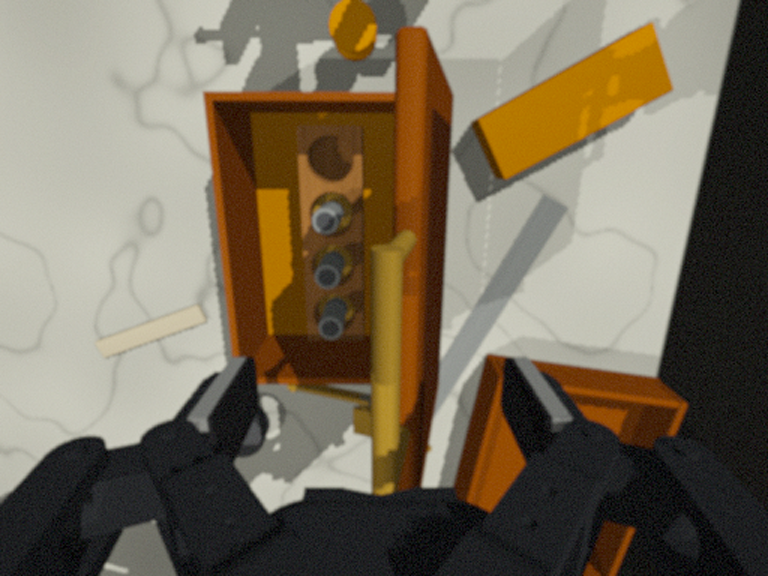

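View pics/s24.png

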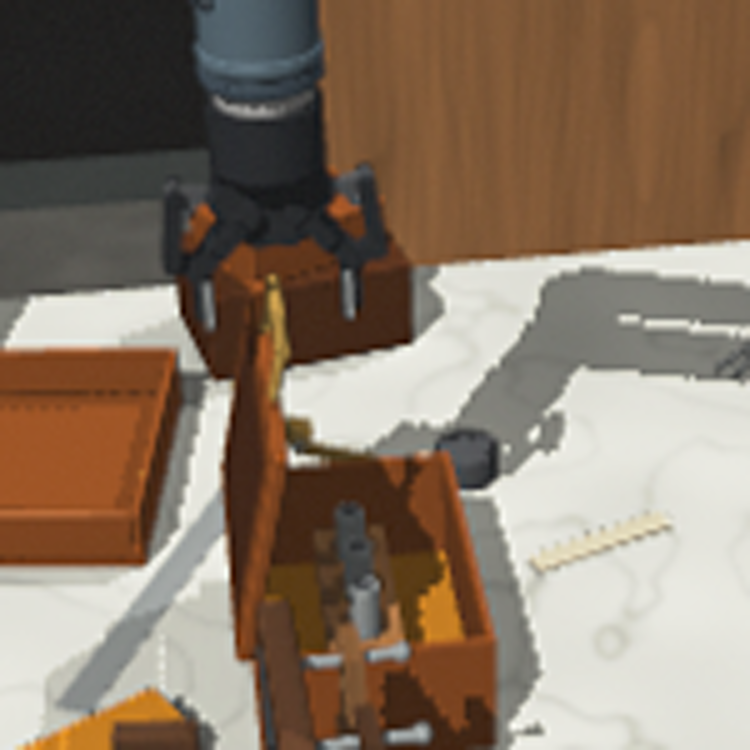

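The bar lies centred between the open jaws at (387,370). I close on it.

```bash

python3 -m crank '{"delta_pos":[[0,0,0],[0,0,0],[0,0,0],[0,0,0],[0,0,0],[0,0,0],[0,0,0],[0,0,0],[0,0,0],[0,0,0]],"rot":[[0,0,0],[0,0,0],[0,0,0],[0,0,0],[0,0,0],[0,0,0],[0,0,0],[0,0,0],[0,0,0],[0,0,0]],"claw":[0.2,0.5,0.7,1,1,1,1,1,1,1]}'
python3 - <<'E'
from h import *
st=bot.state(); p=st["eef_pos"]; print(p,st["force"],st["width"])
im,d,W,K,M=shot("wrist"); save("w25.png",im,1.5)
H=np.array([.6706,.1]); 
from scipy.optimize import brentq
b=lambda a:np.array([-.208*np.cos(a)+.006*np.sin(a),.208*np.sin(a)+.006*np.cos(a)])
a0=brentq(lambda a:b(a)[0]-(p[0]-H[0]),.5,1.5); print("a0",a0,"bar z",H[1]+b(a0)[1])
for k in np.r_[np.arange(0,a0,.06),a0]:
    dd=b(a0-k)-b(a0); print("%.2f lid %.2f  [%.4f,0,%.4f]"%(k,1.45-a0+k,dd[0],-dd[1]))
E
```

```text
t: 43.7
eef_pos: [0.631, -0.1366, 0.3071]
tool_rot: [179.9, -0.1, -0.0]
force: [-0.6, 0.6, 2.2]
width: 0.0076
[ 0.63097656 -0.13661364  0.30705413] [-0.58976165  0.59410465  2.20866252] 0.007601229144932622
a0 1.3503701246187005 bar z 0.3042791781548715
0.00 lid 0.10  [0.0000,0,-0.0000]
0.06 lid 0.16  [-0.0122,0,0.0027]
0.12 lid 0.22  [-0.0242,0,0.0062]
0.18 lid 0.28  [-0.0359,0,0.0104]
0.24 lid 0.34  [-0.0474,0,0.0153]
0.30 lid 0.40  [-0.0586,0,0.0208]
0.36 lid 0.46  [-0.0694,0,0.0271]
0.42 lid 0.52  [-0.0799,0,0.0339]
0.48 lid 0.58  [-0.0899,0,0.0414]
0.54 lid 0.64  [-0.0994,0,0.0494]
0.60 lid 0.70  [-0.1084,0,0.0581]
0.66 lid 0.76  [-0.1169,0,0.0672]
0.72 lid 0.82  [-0.1249,0,0.0768]
0.78 lid 0.88  [-0.1322,0,0.0869]
0.84 lid 0.94  [-0.1389,0,0.0974]
0.90 lid 1.00  [-0.1450,0,0.1083]
0.96 lid 1.06  [-0.1504,0,0.1196]
1.02 lid 1.12  [-0.1552,0,0.1311]
1.08 lid 1.18  [-0.1592,0,0.1429]
1.14 lid 1.24  [-0.1625,0,0.1550]
1.20 lid 1.30  [-0.1651,0,0.1672]
1.26 lid 1.36  [-0.1670,0,0.1795]
1.32 lid 1.42  [-0.1681,0,0.1920]
1.35 lid 1.45  [-0.1684,0,0.1983]
```

View pics/w25.png

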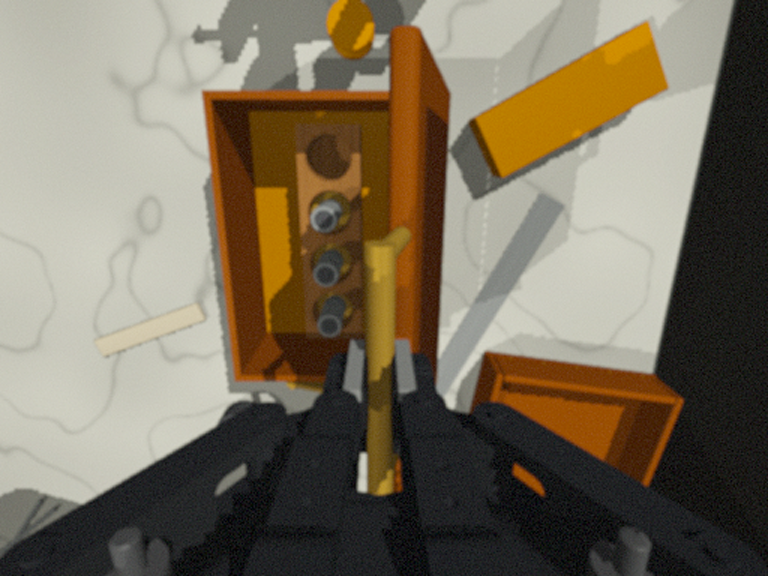

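```bash

python3 -m crank '{"delta_pos":[[-0.0122,0,0.0027],[-0.0242,0,0.0062],[-0.0359,0,0.0104],[-0.0474,0,0.0153],[-0.0586,0,0.0208],[-0.0694,0,0.0271],[-0.0799,0,0.0339],[-0.0899,0,0.0414],[-0.0994,0,0.0494],[-0.1084,0,0.0581],[-0.1084,0,0.0581],[-0.1084,0,0.0581]],"rot":[[0,0,0],[0,0,0],[0,0,0],[0,0,0],[0,0,0],[0,0,0],[0,0,0],[0,0,0],[0,0,0],[0,0,0],[0,0,0],[0,0,0]],"claw":[1,1,1,1,1,1,1,1,1,1,1,1]}'
python3 - <<'E'
from h import *
st=bot.state(); p=st["eef_pos"]; print(p,st["force"],st["width"],st["tool_rot"])
im,d,W,K,M=shot("scene"); save("s26.png",im[80:230,170:320],5)
E
```

```text
t: 44.75
eef_pos: [0.5214, -0.1363, 0.248]
tool_rot: [-180.0, 0.1, -0.1]
force: [-5.1, 0.8, 1.1]
width: 0.0078
[ 0.52135261 -0.13632103  0.24800989] [-5.1266931   0.75517167  1.12778622] 0.007795673608046957 [-1.79997533e+02  1.03364935e-01 -6.01476880e-02]
```

View pics/s26.png

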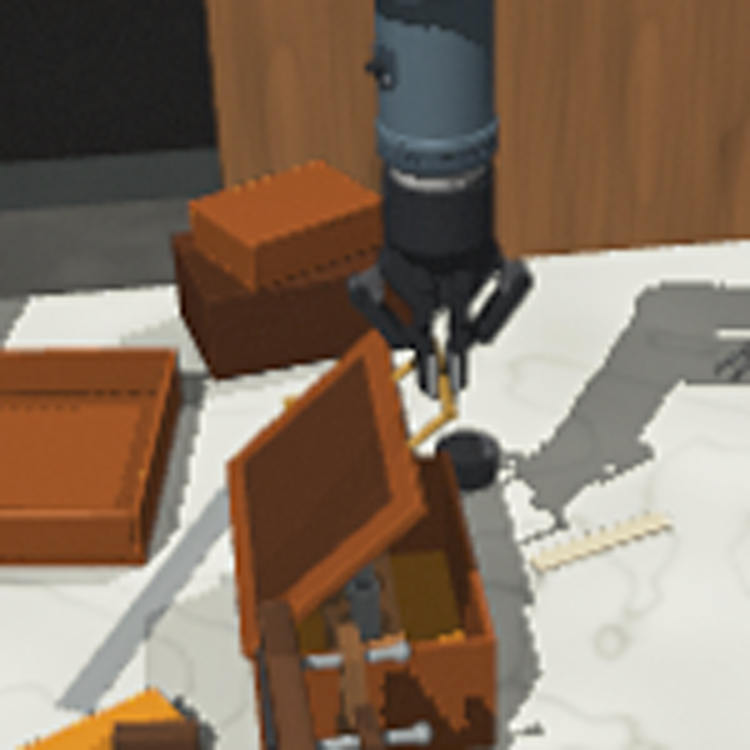

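```bash

python3 -m crank '{"delta_pos":[[-0.0085,0,0.0091],[-0.0165,0,0.0187],[-0.0238,0,0.0288],[-0.0305,0,0.0393],[-0.0366,0,0.0502],[-0.0394,0,0.0558],[-0.042,0,0.0615],[-0.0445,0,0.0672],[-0.0468,0,0.073],[-0.0489,0,0.0789],[-0.0508,0,0.0848],[-0.0508,0,0.0848]],"rot":[[0,0,0],[0,0,0],[0,0,0],[0,0,0],[0,0,0],[0,0,0],[0,0,0],[0,0,0],[0,0,0],[0,0,0],[0,0,0],[0,0,0]],"claw":[1,1,1,1,1,1,1,1,1,1,1,1]}'
python3 - <<'E'
from h import *
st=bot.state(); p=st["eef_pos"]; print(p,st["force"],st["width"],st["tool_rot"])
im,d,W,K,M=shot("scene"); save("s27.png",im[80:230,170:320],5)
E
```

```text
t: 45.8
eef_pos: [0.4719, -0.1363, 0.1624]
tool_rot: [180.0, -0.1, -0.0]
force: [4.6, 4.3, -3.7]
width: 0.0074
[ 0.47194122 -0.13627822  0.162447  ] [ 4.62829407  4.27828053 -3.66322535] 0.007431785087459831 [ 1.79995522e+02 -7.24024540e-02 -3.62915577e-02]
```

View pics/s27.png

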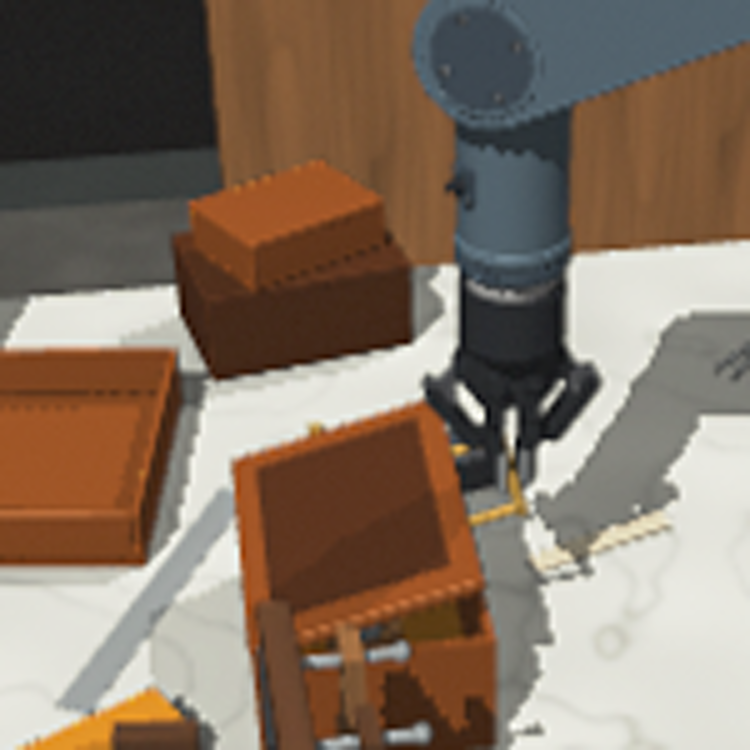

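```bash

python3 -m crank '{"delta_pos":[[-0.0018,0,0.006],[-0.0033,0,0.0121],[-0.0047,0,0.0181],[-0.0059,0,0.0243],[-0.0069,0,0.0304],[-0.0078,0,0.0366],[-0.0084,0,0.0429],[-0.0089,0,0.048],[-0.0091,0,0.052],[-0.0092,0,0.055],[-0.0092,0,0.057],[-0.0092,0,0.057]],"rot":[[0,0,0],[0,0,0],[0,0,0],[0,0,0],[0,0,0],[0,0,0],[0,0,0],[0,0,0],[0,0,0],[0,0,0],[0,0,0],[0,0,0]],"claw":[1,1,1,1,1,1,1,1,1,1,1,1]}'
python3 - <<'E'
from h import *
st=bot.state(); p=st["eef_pos"]; print(p,st["force"],st["width"],st["tool_rot"])
im,d,W,K,M=shot("scene"); save("s28.png",im[80:230,170:320],5)
q=W[(W[...,1]>-.24)&(W[...,1]<-.04)&(W[...,0]>.51)&(W[...,0]<.66)&(W[...,2]>.09)&(W[...,2]<.14)]
print("lid top slope",np.linalg.lstsq(np.c_[q[:,:2],np.ones(len(q))],q[:,2],rcond=None)[0],np.median(q[:,2]))
E
```

```text
t: 46.85
eef_pos: [0.4634, -0.1363, 0.1094]
tool_rot: [179.9, -0.2, -0.0]
force: [-5.6, 9.5, 26.6]
width: 0.0077
[ 0.46337417 -0.13633548  0.10944976] [-5.61823403  9.49872072 26.63849704] 0.007689371267291991 [ 1.79937822e+02 -1.58663321e-01 -1.08783813e-02]
lid top slope [ 0.00086049 -0.00181418  0.11223614] 0.1129488529062147
```

View pics/s28.png

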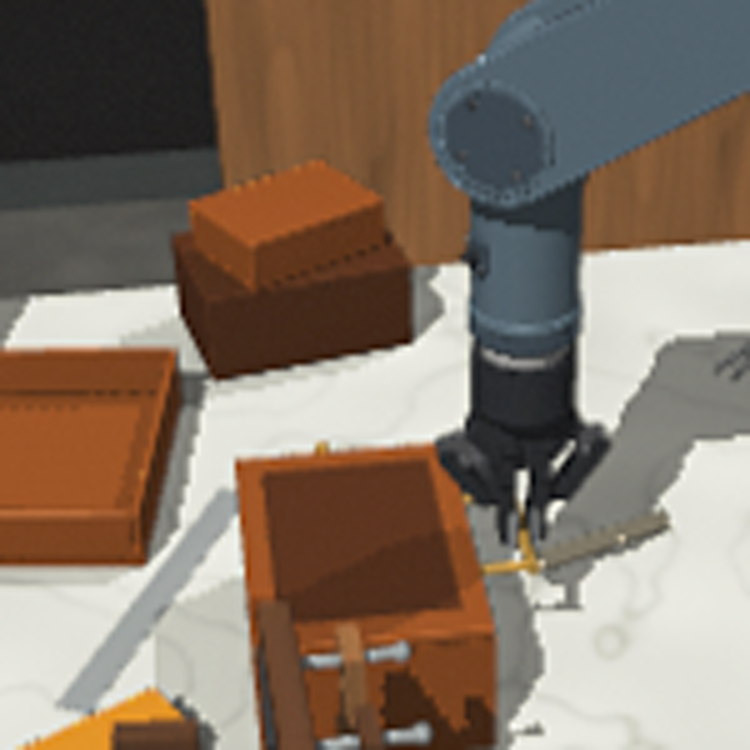

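The lid is level and shut (slope about 0.001 rad). I relieve the press, open narrowly and lift away.

```bash

python3 -m crank '{"delta_pos":[[0,0,-0.001],[0,0,-0.0015],[0,0,-0.0015],[0,0,-0.0015],[0,0,-0.0015],[0,0,-0.0015],[0,0,-0.0015],[0,0,-0.0015],[0,0,-0.0015]],"rot":[[0,0,0],[0,0,0],[0,0,0],[0,0,0],[0,0,0],[0,0,0],[0,0,0],[0,0,0],[0,0,0]],"claw":[1,1,0.7,0.5,0.4,0.4,0.4,0.4,0.4]}'
python3 -m crank '{"delta_pos":[[0,0,-0.005],[0,0,-0.015],[0,0,-0.03],[0,0,-0.06],[0,0,-0.09],[0,0,-0.13],[0,0,-0.17],[-0.04,0,-0.2],[-0.06,0,-0.22],[-0.06,0,-0.22],[-0.06,0,-0.22]],"rot":[[0,0,0],[0,0,0],[0,0,0],[0,0,0],[0,0,0],[0,0,0],[0,0,0],[0,0,0],[0,0,0],[0,0,0],[0,0,0]],"claw":[0.4,0.4,0.4,0.4,0.4,0.4,0.4,0.4,0.4,0.4,0.4]}'
python3 - <<'E'
from h import *
st=bot.state(); print(st["eef_pos"],st["force"],st["width"])
im,d,W,K,M=shot("scene"); save("s29.png",im[90:330,180:340],3.1); save("s29b.png",im[200:300,200:300],7)
q=W[(W[...,1]>-.24)&(W[...,1]<-.04)&(W[...,0]>.51)&(W[...,0]<.66)&(W[...,2]>.09)&(W[...,2]<.14)]
print("lid top slope",np.linalg.lstsq(np.c_[q[:,:2],np.ones(len(q))],q[:,2],rcond=None)[0],np.median(q[:,2]))
im,d,W,K,M=shot("top"); save("t29.png",im[120:260,100:370],2.9)
W0=np.load("top0.npz")["W"]
a=W[(abs(W[...,0]-.603)<.03)&(abs(W[...,1]-.295)<.025)&(W[...,2]>.2449)&(W[...,2]<.27)&(W[...,0]<.625)]
print("maul paddle top",len(a),np.percentile(a,[3,50,97],axis=0).round(4) if len(a) else "")
for n,x,y,z0 in(("dye",.465,.4,.05),("spool",.606,.038,.03),("weight",.472,-.365,.02),("folder",.376,-.251,.004)):
    for V in (W0,W):
        q=V[(abs(V[...,0]-x)<.06)&(abs(V[...,1]-y)<.05)&(V[...,2]>z0)&(V[...,2]<z0+.02)]; print(n,len(q),q.mean(0).round(4))
for n,y in(("roller",.364),("spread",.22),("mallet",.148)):
    for V in (W0,W):
        q=V[(V[...,0]<.622)&(V[...,0]>.585)&(abs(V[...,1]-y)<.025)&(V[...,2]>.25)]; print(n,len(q),q.mean(0).round(4) if len(q) else "")
E
```

```text
t: 47.65
eef_pos: [0.4627, -0.1368, 0.108]
tool_rot: [179.9, -0.1, -0.0]
force: [-0.7, -0.2, 0.2]
width: 0.0258
t: 48.57
eef_pos: [0.4023, -0.1367, 0.3308]
tool_rot: [179.8, -0.4, -0.1]
force: [0.3, -0.7, -0.2]
width: 0.0255
[ 0.4023392  -0.13668929  0.33081048] [ 0.27585033 -0.74289245 -0.22014613] 0.025495538214138937
lid top slope [-4.95472518e-04 -2.38454215e-05  1.13368978e-01] 0.11311859013723541
maul paddle top 49 [[0.5828 0.2783 0.2457]
 [0.6021 0.2954 0.2509]
 [0.6107 0.3108 0.2555]]
dye 130 [0.4687 0.3991 0.0605]
dye 130 [0.4684 0.3992 0.0605]
spool 84 [0.6083 0.0397 0.0407]
spool 84 [0.6086 0.0398 0.0407]
weight 173 [ 0.4729 -0.3672  0.0303]
weight 171 [ 0.4726 -0.3674  0.0307]
folder 251 [ 0.3774 -0.2488  0.0067]
folder 1 [ 0.4349 -0.2944  0.0048]
roller 37 [0.608  0.3677 0.2531]
roller 39 [0.6078 0.3673 0.254 ]
spread 34 [0.6137 0.2225 0.2529]
spread 33 [0.6142 0.2218 0.2527]
mallet 36 [0.6164 0.1514 0.2528]
mallet 36 [0.6163 0.1523 0.2529]
```

View pics/s29.png

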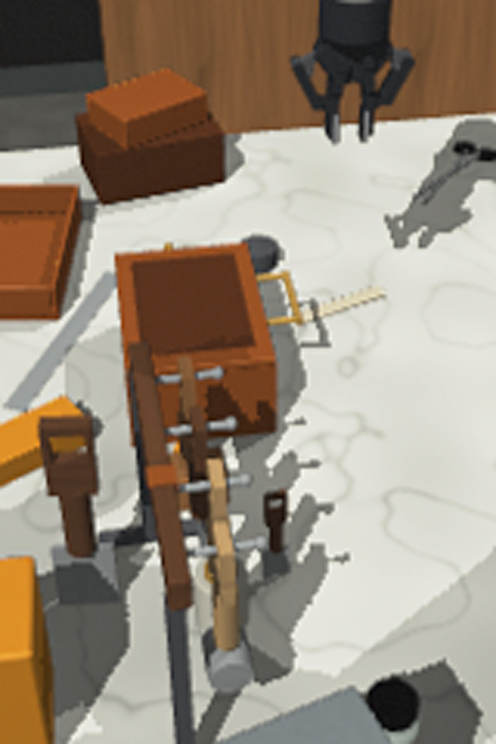

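View pics/t29.png

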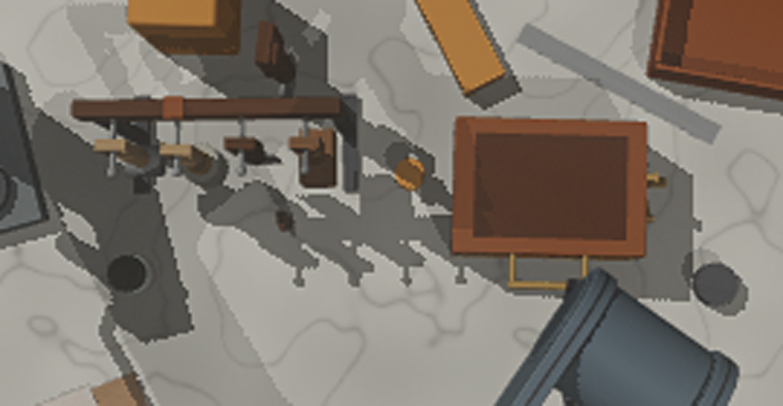

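View pics/s29b.png

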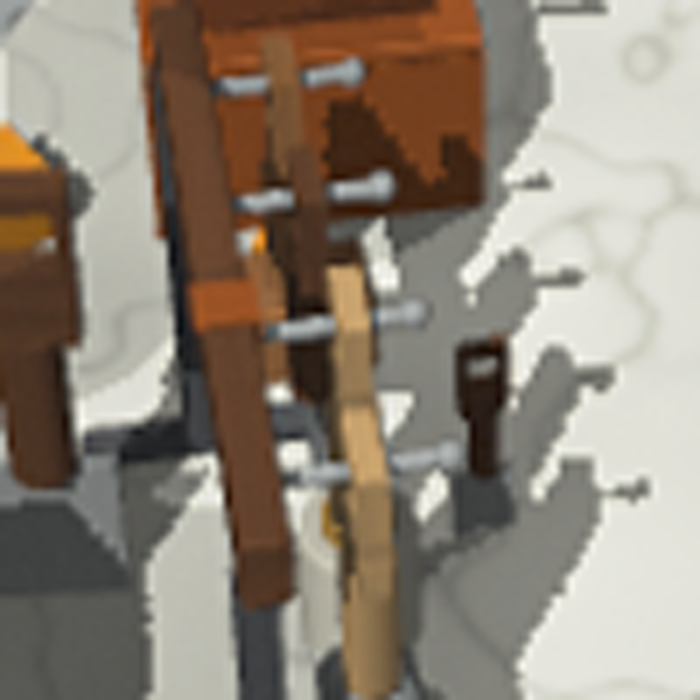

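```bash
python3 -c "
from h import *
print(bot.state()['t']); print(bot.job_done())"
```

```text
48.6667
the job is handed in; nothing more can be done
None
```

The job is finished and handed in at 48.7 s. All three stamps present stand in bores, the maul hangs on the empty hook, and the lid is shut. No verdict was reported.

**What I did**
- **Stamps:** I stood them in the three bores nearest the robot's right. On the first one the foot caught on the bore's rim, with about 56 N at the wrist. I backed off, re-measured, moved it about 2.6 mm and it went in freely.
- **Maul:** I threaded its eye onto the empty hook between the roller and the spreader.
- **Lid:** I pressed the stay's tab until it broke, then lowered the lid by its bar, slowing near the end. It ended pressed about 27 N onto the rim before I released it.

**Last checks**
- **Stamps:** With the lid still open, the tops measured 0.087 m against 0.086 m expected, each within about 1.5 mm of its bore. I could not check them again after the lid closed.
- **Lid:** Level to within 0.001 rad in the scene camera's depth reading.
- **Maul:** Its paddle top is centred at y 0.295 and z 0.251, which fits hanging at rest.
- **Other things:** The hung tools, dye jar, spool and weight agree with their starting positions to about 1 mm. The arm hid the folder in the final top view, and the scene picture shows it in its old place.
- **Robot:** Clear of everything at hand-in.

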